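Sieve the small nuts from the cap nuts after a machine service

TASK

First swing the catch pan's handle inward, off the rubber mat, so that it points straight to the back of the bench; then put all the nuts from the cork sheet into the sieve where it stands. Hold the sieve over the catch pan and shake it side to side until every small nut has dropped into the pan and only the cap nuts are left, then stand the sieve, with the cap nuts in it, on the middle of the rubber mat. Leave the other things on the bench where they are.

Things in the scene. Friction and masses are not known exactly. Their poses are not given: they have to be found in the camera images.
- big0: hexagonal steel cap nut with a domed top, 27 mm across flats, 31 mm across corners, 26 mm high (hexagon 14 mm high, then a dome of 12 mm radius), 60 g; may be absent; origin at mid-height, 13 mm above its flat underside; z points to the dome; starts on the cork sheet dome up
- big1: hexagonal steel cap nut with a domed top, 27 mm across flats, 31 mm across corners, 26 mm high (hexagon 14 mm high, then a dome of 12 mm radius), 60 g; may be absent; origin at mid-height, 13 mm above its flat underside; z points to the dome; starts on the cork sheet dome up
- big2: hexagonal steel cap nut with a domed top, 27 mm across flats, 31 mm across corners, 26 mm high (hexagon 14 mm high, then a dome of 12 mm radius), 60 g; may be absent; origin at mid-height, 13 mm above its flat underside; z points to the dome; starts on the cork sheet dome up
- small0: small plain hexagonal steel nut, 13 mm across flats, 15 mm across corners, 11 mm high, 12 g; may be absent; origin at its centre; z along its bore; starts lying flat on the cork sheet
- small1: small plain hexagonal steel nut, 13 mm across flats, 15 mm across corners, 11 mm high, 12 g; may be absent; origin at its centre; z along its bore; starts lying flat on the cork sheet
- small2: small plain hexagonal steel nut, 13 mm across flats, 15 mm across corners, 11 mm high, 12 g; may be absent; origin at its centre; z along its bore; starts lying flat on the cork sheet
- small3: small plain hexagonal steel nut, 13 mm across flats, 15 mm across corners, 11 mm high, 12 g; may be absent; origin at its centre; z along its bore; starts lying flat on the cork sheet
- sieve: hand sieve: open aluminium box, 118 mm (its x) by 188 mm (its y), walls 4 mm thick and 38 mm high, 300 g, smooth floor 12 mm above the underside. Two slots along x, 22 mm wide, 110 mm long, lie at y 5 to 27 and -5 to -27 mm; the small nuts pass them, the cap nuts cannot. Origin: centre of the underside, z up. Starts on the bench beyond the cork sheet
- sieve_bar (a point): centre of the sieve's black carrying bar, 75 mm above the underside; the bar runs along the sieve's x over its middle, 118 mm long, 12 mm wide and 18 mm high, on a post at either end
- sieve_land (a point): middle of the solid floor at the +y end of the sieve (x = 0, y = 58 mm, 12 mm above the underside); solid floor reaches from y 27 to 90 mm, and likewise at the -y end. Nuts set down there stay until the sieve is shaken briskly or tipped over 20 degrees (friction about 0.25). A nut that drops in a slot while the sieve stands on the bench stays behind when it is lifted
- pan (a joint): swivel of the round catch pan about its upright axis through point pan_mid, turns with slight friction (about 1 N at the handle) and stays where left; 0 when the handle points straight along +x, away from the robot's base towards the back of the bench; grows counter-clockwise seen from above (1.57: handle along +y, over the rubber mat). It turns from -2.0 to 2.2
- pan_grip (a point): point in the middle of the pan handle, 165 mm out from the swivel axis, 44 mm above the bench; the handle is a straight black bar pointing outwards, 14 mm wide and 12 mm high, from 115 to 235 mm from the axis
- pan_mid (a point): centre of the catch pan's inner floor, 11 mm above the bench, on the swivel axis; the steel pan is open and round, inner radius about 97 mm at the floor and 112 mm at the rim, the rim 51 mm above the bench; it cannot shift, only turn
- park_mat: black rubber mat fixed to the bench at the robot's left, 160 mm (its x) by 240 mm (its y), 4 mm thick; origin at the centre of its underside. The sieve is to end on it
- parts_mat: fixed cork sheet 130 mm (its x) by 280 mm (its y), 3 mm thick, with the nuts on it, at the robot's right; origin at the centre of its underside
- oil: bystander, not part of the job: plastic oil bottle 100 mm high; origin at the centre of its underside
- jar: bystander, not part of the job: small grey tin cup, 60 mm across; origin at the centre of its underside
- brush: bystander, not part of the job: hand brush; origin at the centre of its underside
- wrench: bystander, not part of the job: wrench; origin at the centre of its underside
- clamp: bystander, not part of the job: hose-clamp ring 60 mm across; origin at the centre of its underside
- offcut: bystander, not part of the job: plywood offcut; origin at the centre of its underside
There are look-alikes about, which are no part of the job. What is shaped like the big0 but pink is not meant.

How it is judged:
By the outcome, as a careful person would: the job done as asked, in the order asked, and still so for the second after the job is handed in, with the robot touching nothing.
Of big0, big1, big2 only 2 to 3 are there at a start; the rules pass over those that are not, and their reading is None.
Of small0, small1, small2, small3 only 3 to 4 are there at a start; the rules pass over those that are not, and their reading is None.
At some moment in a run one of big0, big1, big2, small0, small1, small2, small3 may be knocked a few centimetres aside while the robot is not near it.
It also fails if it takes over 210 s, if anything falls off the work surface, if the arm or the gripper's body presses on something with over 40 N, if the wrist force passes 120 N, or if a joint passes its speed limit or range.

ROBOT

A 7-joint arm with a two-finger parallel gripper is mounted at the origin on the work surface. World frame = base frame: x ahead of the robot, y to its left, z up, the work surface at z = 0. Lengths are in m, angles in rad, forces in N, time in s.
With the tool pointing down it reaches from about 0.425 to 1.025 m from the base axis. Payload 9.4 kg.
Tool frame: the origin (TCP) lies midway between the tips of the shut fingers; the grasp point (between the pads) lies 19 mm behind it; z points along the fingers, y is the line along which they close (so a half turn about z gives the same grasp; the last joint's range is limited). The gripper opens to 93 mm and grips with 3 to 60 N. Pads are 15 mm wide; open, the fingers measure 128 mm over their backs; the gripper's body (75 mm by 188 mm) begins 65 mm behind the grasp point.
Start: joints at [-1.18, 0.599, -0.003, 1.599, 0.002, 0.943, -0.08], TCP at [0.327, 0.647, 0.219] pointing down, gripper open.
Joint ranges: [-2.57, 2.57], [-0.35, 1.97], [-1.29, 1.29], [0.11, 2.56], [-1.05, 4.19], [0.11, 1.86], [-2.63, 2.63]. Speed limits (rad/s): [2.22, 2.22, 3.01, 3.01, 3.14, 3.14, 3.14].

INTERFACE

Orientations are given as a 3x3 rotation matrix whose columns are the frame's x, y, z axes.
In Python, from bench import env, viewer gives the robot as it stands. The module is installed in compiled form; this text tells all that it offers.
- The arm moves only by the shell command python3 -m crank 'ROWS'. ROWS is JSON, a list of rows, each a list of 7 numbers: the shift along the tool's x, y, z in cm, then the turn, a rotation vector about the tool's x, y, z in degrees, then the finger opening in cm, from 0 to 9.3. In form: [[dx, dy, dz, rx, ry, rz, gripper], ...]. A call has 1 to 8 rows; each row is the pose to reach, as a shift and turn from the pose commanded when the call began, along the tool's axes at that moment; what a row does not reach only later rows make up. A row lasts 1/10 s, in which the tool goes at most 50 mm and 8.59 degrees, less where a joint would pass 70% of its speed; a pose out of reach is approached as far as the arm can. A call with a gripper value outside its range is refused whole. The fingers move at their own pace and stop on an object; the grip force is fixed at half the most. Time passes only in rows, so rows that repeat a pose let the fingers close. It gives the time, the measured TCP pose, the force, the opening and the grip force at its end, in the units of the state.
- env.get_state(): the state, without advancing time (a new reading comes with each control period).
- viewer.grab_frame(name): name is "scene" or "top" or "wrist"; returns the picture (384x512x3 uint8, red, green, blue); there is no depth.
- viewer.camera_params(name): a dict with "fx", "fy", "cx", "cy" (pixels), "world_to_cam" (4x4, takes a point from world to camera coordinates). Camera axes: x right, y up, looking along -z (the intrinsics and any distortion apply to the point x, -y, -z); pixel columns grow to the right and rows downward; lengths in m; the calibration is good to about 2 mm. The wrist camera is an equidistant fisheye: a pixel r from the principal point sees the ray r / f radians off the axis. A picture is of the moment at which its call begins: read the wrist's pose just before it. camera_params takes no time and is no camera call; for the wrist camera it gives the pose at the moment of the call.
- env.hand_in(): hands the job in; it is judged then, once.
Trained networks look in the newest picture that a camera, given by its name, has taken for a name from the list of things; names that differ only in an ending like _2 or _b are one class to them, and where a whole thing is asked for, a point or a joint stands for the part that bears it (a point fixed in the world has none). Each returns a list of dicts, best first, with "conf" (0 to 1); they miss things now and then, are a little off and sometimes report something else, mostly with a low value. They report only what shows in the picture. A call takes as long as a camera call. They do not tell look-alikes from the thing itself.
- viewer.search_frame(camera, query): "rect" ([centre column, centre row, width, height] in pixels, round what is visible of it).
- viewer.regions_of(camera, query): "region" (384x512 bool, what is visible of it) and "rect" ([centre column, centre row, width, height] in pixels, round what is visible of it).
The state is a dict: "time_s": time; "qpos": joint angles; "qd": joint speeds; "effort": joint torques, N m; "ee_pos": TCP position; "orientation": TCP orientation; "ft_force": force on the tool from outside, world axes, zero at the start; "ft_torque": the same for the moment, N m; "width": opening from 0.0 (shut) to 1.0 (fully open); "grasp_force": force on a finger pad.
Only numpy, scipy, OpenCV 4.12 (cv2) and the standard library are available. Lean on these libraries where they do the work, as an engineer would, in place of code of your own. Each camera call takes 0.05 s, during which the arm holds its last target. There are 200 camera calls.

## Working session

There is one attempt and no reset: what is moved stays moved. The work goes in short steps, Python scripts to look and compute and a shell command to move; the robot and the scene stay as the last step left them, time stands still between calls to the robot, and variables do not carry over. Pictures are saved under pics/ and viewed, at most 14 in all, crops included, and the job is handed in when it is done.

```bash
mkdir -p pics; cat > h.py <<'E'
import numpy as np, cv2
from bench import env, viewer
def pix(cam,p):
    P=viewer.camera_params(cam); c=P["world_to_cam"]@np.r_[p,1]; v=np.array([c[0],-c[1],-c[2]])
    if cam=="wrist":
        r=np.hypot(v[0],v[1]); t=np.arctan2(r,v[2]); return np.array([P["cx"]+P["fx"]*t*v[0]/r,P["cy"]+P["fy"]*t*v[1]/r])
    return np.array([P["cx"]+P["fx"]*v[0]/v[2],P["cy"]+P["fy"]*v[1]/v[2]])
def world(cam,uv,z,P=None):
    P=P or viewer.camera_params(cam); a=(uv[0]-P["cx"])/P["fx"]; b=(uv[1]-P["cy"])/P["fy"]
    if cam=="wrist":
        t=np.hypot(a,b); s=np.sin(t)/max(t,1e-9); v=np.array([a*s,b*s,np.cos(t)])
    else: v=np.array([a,b,1.])
    M=np.array(P["world_to_cam"]); R=M[:3,:3]; o=-R.T@M[:3,3]; d=R.T@np.array([v[0],-v[1],-v[2]])
    return o+d*(z-o[2])/d[2]
def save(cam,name,crop=None,k=1):
    P=viewer.camera_params(cam); im=viewer.grab_frame(cam)
    o=im if crop is None else im[crop[1]:crop[3],crop[0]:crop[2]]
    o=cv2.resize(o,None,fx=k,fy=k,interpolation=cv2.INTER_CUBIC); cv2.imwrite("pics/"+name,o[:,:,::-1]); return im,P
def rel(p,yaw=None):
    """world point -> shift in cm along tool axes from the measured TCP"""
    s=env.get_state(); R=np.array(s["orientation"]); return np.round(R.T@(np.array(p)-s["ee_pos"])*100,2)
E
python3 - <<'E'
from h import *
save("top","top0.png",k=1.5); save("scene","scene0.png",k=1.5)
s=env.get_state(); print(s["time_s"],s["ee_pos"],np.round(s["orientation"],3),s["width"])
for c in("top","scene"):
    P=viewer.camera_params(c); print(P["fx"],P["cx"],P["cy"]); M=np.array(P["world_to_cam"]); print(-M[:3,:3].T@M[:3,3])
for q in ["big0","small0","sieve","sieve_bar","pan","pan_grip","park_mat","parts_mat"]:
    for r in viewer.search_frame("top",q):
        if r["conf"]>.2: print(q,round(r["conf"],2),np.round(r["rect"],1),np.round(world("top",r["rect"][:2],0.02),3))
E
```

```text
0.1 [0.32670899 0.64671942 0.21785014] [[-0.893  0.451 -0.001]
 [ 0.451  0.893 -0.001]
 [-0.    -0.001 -1.   ]] 0.9980584011615872
376.5237266028931 254.80889102316732 196.16268415206574
[0.3931562  0.02584824 1.17349317]
390.3591269642206 247.05285846118738 193.171251151869
[ 0.92921664 -0.40410204  0.91111222]
big0 0.65 [382.3 170.7   7.    7.7] [ 0.608 -0.369  0.02 ]
big0 0.44 [344.6 211.8   6.1   7.7] [ 0.48  -0.248  0.02 ]
big0 0.39 [369.4 231.2   4.1   7.7] [ 0.421 -0.322  0.02 ]
small0 0.29 [217.2 199.5 114.3  74.4] [0.519 0.143 0.02 ]
sieve 0.65 [328.2 169.9  66.9  43.5] [ 0.611 -0.201  0.02 ]
sieve_bar 0.62 [328.4 168.9  66.2  43.7] [ 0.614 -0.202  0.02 ]
pan 0.67 [213.9 200.  112.6  73.2] [0.518 0.153 0.02 ]
pan_grip 0.73 [215.9 201.  114.   77. ] [0.514 0.147 0.02 ]
pan_grip 0.69 [355.4 221.3  93.4  45.5] [ 0.451 -0.281  0.02 ]
park_mat 0.96 [145.9 205.9  78.3  62.2] [0.5   0.362 0.02 ]
park_mat 0.33 [283.4 243.5  16.8  13.8] [ 0.384 -0.06   0.02 ]
parts_mat 0.77 [355.4 220.9  90.8  44. ] [ 0.452 -0.281  0.02 ]
```

View pics/top0.png

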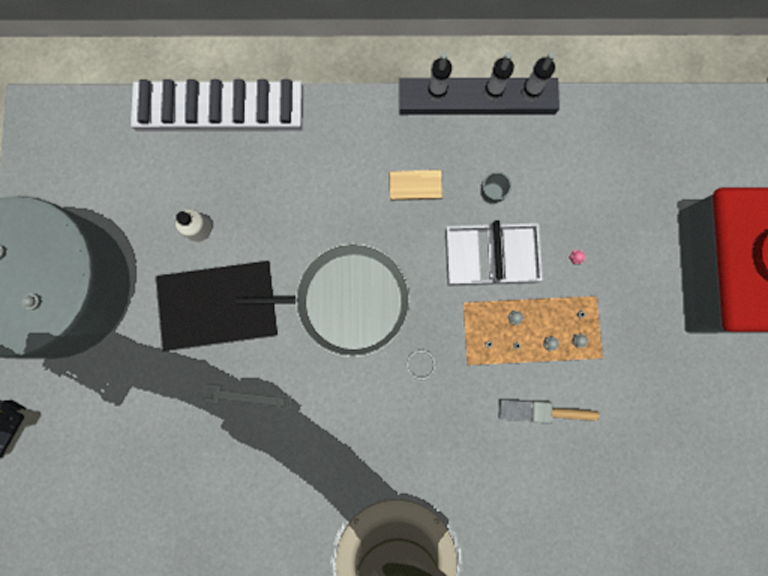

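View pics/scene0.png

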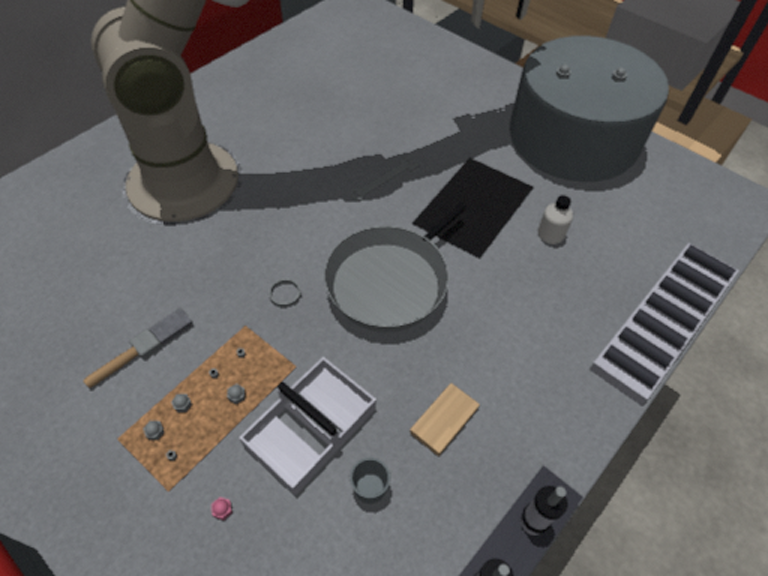

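Top view (1.5x): the pan is at (353,299) with its handle left over the black mat (217,305). The sieve is at (493,254), bar at (497,250). On the cork are 3 cap nuts, (516,317), (551,343) and (580,340), and 3 small nuts, (489,344), (517,346) and (581,314). The pink look-alike at (578,257) is off the cork and excluded. Next I'll get positions.

```bash
python3 - <<'E'
from h import *
im,P=save("top","top1.png",crop=(290,180,420,255),k=6)
W=lambda uv,z: np.round(world("top",uv,z,P)[:2],4)
def best(q,f=lambda r:True):
    return [r for r in viewer.regions_of("top",q) if f(r)][0]["region"]
m=best("park_mat"); ys,xs=np.nonzero(m); rr=cv2.minAreaRect(np.c_[xs,ys].astype(np.float32)); print("mat",rr,[W(p,.004) for p in cv2.boxPoints(rr)],W(rr[0],.004))
m=best("sieve"); ys,xs=np.nonzero(m); rr=cv2.minAreaRect(np.c_[xs,ys].astype(np.float32)); print("sieve",rr,[W(p,.05) for p in cv2.boxPoints(rr)],W(rr[0],.05))
m=best("sieve_bar"); print("bar same",m.sum())
m=best("parts_mat"); ys,xs=np.nonzero(m); rr=cv2.minAreaRect(np.c_[xs,ys].astype(np.float32)); print("cork",[W(p,.003) for p in cv2.boxPoints(rr)])
g=cv2.cvtColor(im,cv2.COLOR_RGB2GRAY)
# pan rim fit
m=best("pan").astype(np.uint8); m=cv2.morphologyEx(m,cv2.MORPH_OPEN,np.ones((13,13))); c=max(cv2.findContours(m,0,1)[0],key=len); e=cv2.fitEllipse(c); print("pan",e,W(e[0],.051))
# bar black on white sieve
sub=(im.max(2)<70); sub[:,:295]=0; sub[:145]=0;sub[190:]=0; sub[:,365:]=0
ys,xs=np.nonzero(sub); rr=cv2.minAreaRect(np.c_[xs,ys].astype(np.float32)); print("bar",len(xs),rr,W(rr[0],.084))
# nuts: low saturation blobs on cork
hsv=cv2.cvtColor(im,cv2.COLOR_RGB2HSV); s=((hsv[...,1]<70)|(hsv[...,2]<70)).astype(np.uint8); s[:199]=0;s[242:]=0;s[:,:312]=0;s[:,400:]=0
n,l,st,ce=cv2.connectedComponentsWithStats(s)
for i in range(1,n):
    if st[i,4]>4: print(st[i],ce[i],"small",W(ce[i],.012),"big",W(ce[i],.018))
E
```

```text
mat ((143.28225708007812, 203.59664916992188), (50.467857360839844, 77.8935546875), 82.33319854736328) [array([0.5714, 0.5091]), array([0.6039, 0.2672]), array([0.4465, 0.2429]), array([0.4149, 0.4811])] [0.5085 0.3752]
sieve ((328.09478759765625, 168.395263671875), (42.646724700927734, 62.8714599609375), 87.1375961303711) [array([ 0.6712, -0.0978]), array([ 0.6806, -0.2896]), array([ 0.5494, -0.2915]), array([ 0.5402, -0.1023])] [ 0.6099 -0.1953]
bar same 2256
cork [array([ 0.5131, -0.1409]), array([ 0.5274, -0.424 ]), array([ 0.3979, -0.4247]), array([ 0.3839, -0.1452])]
pan ((234.60977172851562, 200.0637664794922), (74.23696899414062, 75.39725494384766), 46.26521682739258) [0.5139 0.0875]
bar 189 ((343.26922607421875, 165.65386962890625), (39.04518508911133, 28.58726692199707), 86.05481719970703) [ 0.6114 -0.2334]
[312 199  45   3  70] [330.11428571 199.37142857] small [ 0.5196 -0.2066] big [ 0.519  -0.2054]
[398 199   2  13  15] [398.86666667 204.26666667] small [ 0.5039 -0.4191] big [ 0.5033 -0.4168]
[339 207  10  10  73] [343.61643836 211.36986301] small [ 0.4822 -0.2474] big [ 0.4818 -0.246 ]
[385 207   6   5  20] [387.5 209.2] small [ 0.4887 -0.3832] big [ 0.4882 -0.3811]
[382 223  10   9  73] [386.56164384 226.76712329] small [ 0.4345 -0.378 ] big [ 0.4343 -0.3759]
[363 224  10  10  76] [367.5 228.5] small [ 0.4293 -0.3192] big [ 0.4291 -0.3174]
[324 227   5   5  18] [325.72222222 229.11111111] small [ 0.4277 -0.1908] big [ 0.4275 -0.1896]
[343 228   4   5  17] [344.41176471 230.11764706] small [ 0.4245 -0.2481] big [ 0.4243 -0.2467]
[354 239  46   3  82] [381.42682927 240.46341463] small [ 0.3927 -0.3605] big [ 0.3927 -0.3585]
```

View pics/top1.png

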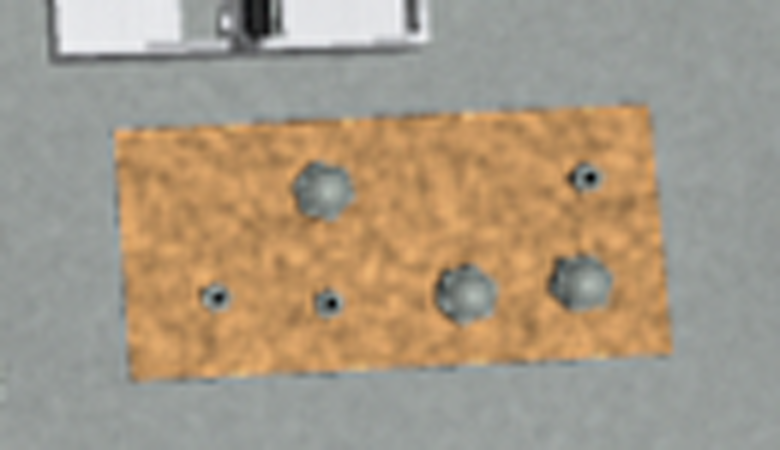

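Nuts confirmed: three grey cap nuts and three small ones on the cork, with the pink one outside it. I'll start with the pan handle.

```bash
cat > g.py <<'E'
import sys; from h import *; from scipy.spatial.transform import Rotation as Ro
# print row(s) for targets x,y,z,yaw(tool x axis, deg)[,tilt about tool x]
s=env.get_state(); R=np.array(s["orientation"]); p=np.array(s["ee_pos"])
def row(x,y,z,yaw,tx=0):
    a=np.radians(yaw); c,n=np.cos(a),np.sin(a)
    T=np.array([[c,n,0],[n,-c,0],[0,0,-1.]])@Ro.from_rotvec([np.radians(tx),0,0]).as_matrix()
    d=R.T@(np.array([x,y,z])-p)*100; r=np.degrees(Ro.from_matrix(R.T@T).as_rotvec())
    return [float(v) for v in np.round(np.r_[d,r],1)]
if __name__=="__main__":
    print("t",round(s["time_s"],1),"p",np.round(p,3),"yaw",round(float(np.degrees(np.arctan2(R[1,0],R[0,0]))),1),"j7",np.round(s["qpos"][6],2),"w",round(s["width"]*9.3,2),"gf",round(s["grasp_force"],1),"F",np.round(s["ft_force"],1))
    for a in sys.argv[1:]: print(row(*map(float,a.split(","))))
E
python3 -m crank '[[-34.6,-27,9,0,0,63,9.3],[-34.6,-27,9,0,0,63,9.3],[-34.6,-27,9,0,0,63,9.3],[-34.6,-27,9,0,0,63,9.3],[-34.6,-27,9,0,0,63,9.3],[-34.6,-27,9,0,0,63,9.3],[-34.6,-27,9,0,0,63,9.3],[-34.6,-27,9,0,0,63,9.3]]'
python3 g.py .514,.25,.12,90 .514,.25,.027,90
```

```text
time_s: 1.6
ee_pos: [0.4946, 0.2912, 0.1382]
orientation: [[0.001, 1.0, 0.001], [1.0, -0.001, 0.0], [0.0, 0.001, -1.0]]
ft_force: [0.6, -0.7, -0.3]
width: 1.0
grasp_force: 0.0
t 1.6 p [0.495 0.291 0.138] yaw 89.9 j7 -0.39 w 9.3 gf 0.0 F [ 0.6 -0.7 -0.3]
[-4.1, 1.9, 1.8, 0.0, -0.0, -0.1]
[-4.1, 1.9, 11.1, 0.0, -0.0, -0.1]
```

```bash

python3 -m crank '[[-4.1,1.9,4,0,0,0,9.3],[-4.1,1.9,8,0,0,0,9.3],[-4.1,1.9,11.1,0,0,0,5],[-4.1,1.9,11.1,0,0,0,0],[-4.1,1.9,11.1,0,0,0,0],[-4.1,1.9,11.1,0,0,0,0],[-4.1,1.9,11.1,0,0,0,0],[-4.1,1.9,11.1,0,0,0,0]]'
python3 - <<'E'
from g import *
import math
print(s["ee_pos"],s["width"]*9.3,s["grasp_force"],s["ft_force"])
C=np.array([.514,.0875]); d=p[:2]-C; r=np.hypot(*d); a0=math.atan2(d[1],d[0]); print(r,math.degrees(a0))
for k in range(1,14):
    a=a0*(1-k/13); print(row(*(C+r*np.array([math.cos(a),math.sin(a)])),.027,math.degrees(a)))
E
```

```text
time_s: 2.4
ee_pos: [0.5136, 0.2525, 0.0287]
orientation: [[-0.004, 1.0, 0.002], [1.0, 0.004, 0.001], [0.001, 0.002, -1.0]]
ft_force: [0.8, 0.5, 0.3]
width: 0.537
grasp_force: 0.0
[0.51359832 0.25249727 0.02869475] 4.994234901330962 0.0 [0.83316028 0.48777757 0.28996892]
0.16499776016970286 90.13948497779919
[-0.1, 2.0, 0.2, 0.1, -0.1, 7.0]
[-0.5, 4.0, 0.2, 0.1, -0.1, 14.0]
[-1.1, 5.9, 0.2, 0.1, -0.1, 20.9]
[-1.9, 7.7, 0.2, 0.1, -0.1, 27.8]
[-2.9, 9.4, 0.2, 0.1, -0.1, 34.8]
[-4.2, 10.9, 0.2, 0.1, -0.1, 41.7]
[-5.6, 12.4, 0.2, 0.1, -0.1, 48.6]
[-7.2, 13.6, 0.2, 0.1, -0.1, 55.6]
[-8.9, 14.6, 0.2, 0.1, -0.1, 62.5]
[-10.7, 15.4, 0.2, 0.1, -0.1, 69.4]
[-12.6, 16.0, 0.2, 0.1, -0.1, 76.4]
[-14.6, 16.4, 0.2, 0.0, -0.1, 83.3]
[-16.6, 16.5, 0.2, 0.0, -0.1, 90.2]
```

```bash

python3 -m crank '[[0,0,0,0,0,0,0],[0,0,0,0,0,0,0],[0,0,0,0,0,0,0],[0,0,0,0,0,0,0],[0,0,0,0,0,0,0],[0,0,0,0,0,0,0]]'
python3 -m crank '[[-0.1,2,0.1,0,0,7,0],[-0.5,4,0.1,0,0,14,0],[-1.1,5.9,0.1,0,0,21,0],[-1.9,7.7,0.1,0,0,28,0],[-2.9,9.4,0.1,0,0,35,0],[-4.2,10.9,0.1,0,0,41.7,0],[-5.6,12.4,0.1,0,0,48.6,0],[-5.6,12.4,0.1,0,0,48.6,0]]'
python3 - <<'E'
from g import *
import math
print(s["ee_pos"],s["width"]*9.3,s["grasp_force"],s["ft_force"])
C=np.array([.514,.0875]); d=p[:2]-C; r=np.hypot(*d); a0=math.atan2(d[1],d[0]); print(r,math.degrees(a0)); r=.165
for k in range(1,7):
    a=a0*(1-k/6); print(row(*(C+r*np.array([math.cos(a),math.sin(a)])),.027,math.degrees(a)))
E
```

```text
time_s: 3.0
ee_pos: [0.5134, 0.2518, 0.0273]
orientation: [[-0.004, 1.0, 0.001], [1.0, 0.004, 0.0], [0.0, 0.001, -1.0]]
ft_force: [1.6, 0.8, 0.2]
width: 0.148
grasp_force: 30.0
time_s: 3.8
ee_pos: [0.6417, 0.1952, 0.0273]
orientation: [[0.752, 0.659, 0.006], [0.659, -0.752, 0.001], [0.005, 0.004, -1.0]]
ft_force: [3.4, 3.8, 7.1]
width: 0.145
grasp_force: 30.0
[0.64168052 0.19523512 0.02731704] 1.350966351251528 30.00892996788025 [3.41911593 3.76879959 7.09838906]
0.16706038151662111 40.1572271865523
[-0.4, 1.9, 0.0, 0.2, -0.3, 7.8]
[-0.7, 3.8, 0.0, 0.2, -0.3, 14.5]
[-1.3, 5.6, 0.0, 0.2, -0.3, 21.1]
[-2.1, 7.4, 0.0, 0.1, -0.3, 27.8]
[-3.1, 9.0, 0.0, 0.1, -0.4, 34.5]
[-4.3, 10.6, 0.0, 0.1, -0.4, 41.2]
```

```bash

python3 -m crank '[[-0.3,1.9,0,0,0,7,0],[-0.7,3.8,0,0,0,14.5,0],[-1.3,5.6,0,0,0,21,0],[-2.1,7.4,0,0,0,27.8,0],[-3.1,9,0,0,0,34.5,0],[-4.3,10.6,0,0,0,41.2,0],[-4.3,10.6,0,0,0,41.2,0],[-4.3,10.6,0,0,0,41.2,3]]'
python3 g.py
python3 -m crank '[[0,0,0,0,0,0,5],[0,0,0,0,0,0,5],[0,0,0,0,0,0,5],[0,0,0,0,0,0,5],[0,0,-5,0,0,0,5],[0,0,-10,0,0,0,5],[0,0,-13,0,0,0,5],[0,0,-13,0,0,0,5]]'
python3 - <<'E'
from h import *
im,P=save("top","top2.png",crop=(120,120,310,260),k=4)
E
python3 g.py
```

```text
time_s: 4.6
ee_pos: [0.6775, 0.0872, 0.0265]
orientation: [[1.0, 0.005, 0.003], [0.005, -1.0, -0.001], [0.003, 0.001, -1.0]]
ft_force: [-0.4, -0.3, -0.7]
width: 0.197
grasp_force: 0.0
t 4.6 p [0.678 0.087 0.027] yaw 0.3 j7 -1.09 w 1.83 gf 0.0 F [-0.4 -0.3 -0.7]
time_s: 5.4
ee_pos: [0.6777, 0.0881, 0.161]
orientation: [[1.0, 0.007, 0.007], [0.007, -1.0, 0.001], [0.007, -0.001, -1.0]]
ft_force: [0.3, 0.1, 0.1]
width: 0.54
grasp_force: 0.0
t 5.5 p [0.676 0.089 0.158] yaw 0.4 j7 -1.2 w 5.04 gf 0.0 F [ 0.2 -0.1 -0.1]
```

View pics/top2.png

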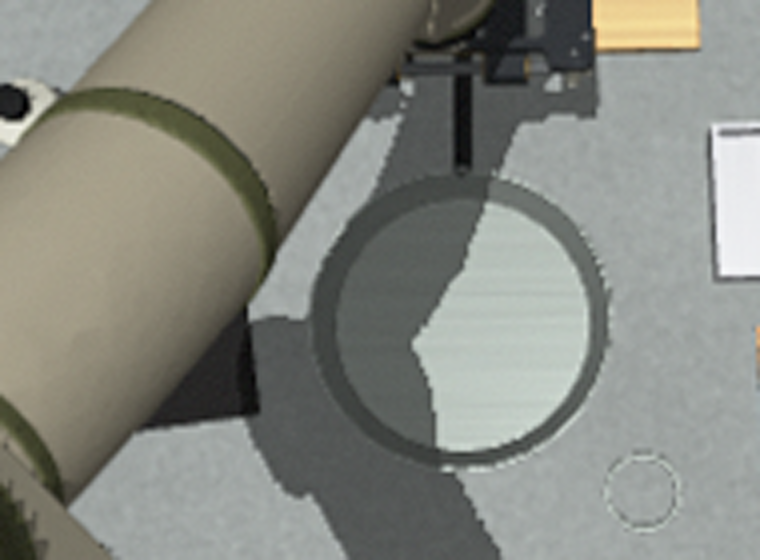

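The handle now points straight back, along column 462 of the crop, above the pan centre. On to the nuts, with a closer look from above the cork.

```bash

python3 -m crank '[[-22,36.9,-9,0,0,0,4.2],[-22,36.9,-9,0,0,0,4.2],[-22,36.9,-9,0,0,0,4.2],[-22,36.9,-9,0,0,0,4.2],[-22,36.9,-9,0,0,0,4.2],[-22,36.9,-9,0,0,0,4.2],[-22,36.9,-9,0,0,0,4.2],[-22,36.9,-9,0,0,0,4.2]]'
python3 -m crank '[[0,0,0,0,0,0,4.2],[0,0,0,0,0,0,4.2],[0,0,0,0,0,0,4.2]]'
cat > nuts.py <<'E'
from h import *
# grey blobs in the wrist picture lying on the cork, in world coordinates
def nuts(im,P,show=True):
    hsv=cv2.cvtColor(im,cv2.COLOR_RGB2HSV); s=((hsv[...,1]<85)|(hsv[...,2]<50)).astype(np.uint8)
    s=cv2.morphologyEx(s,cv2.MORPH_OPEN,np.ones((3,3)))
    n,l,st,ce=cv2.connectedComponentsWithStats(s); out=[]
    for i in range(1,n):
        w=world("wrist",ce[i],.012,P)
        if 25<st[i,4]<4000 and .37<w[0]<.54 and -.44<w[1]<-.13: out.append((st[i,2:].tolist(),np.round(ce[i]),np.round(w[:2],4)))
    return out
E
python3 - <<'E'
from nuts import *
im,P=save("wrist","w0.png",k=1.5)
print(P["fx"],P["cx"],P["cy"])
for o in nuts(im,P): print(*o)
for q in("sieve","small0","big0"):
  for r in viewer.search_frame("wrist",q): 
    if r["conf"]>.25: print(q,round(r["conf"],2),np.round(r["rect"]),np.round(world("wrist",r["rect"][:2],.012,P)[:2],4))
E
python3 g.py
```

```text
time_s: 6.25
ee_pos: [0.4757, -0.2501, 0.2375]
orientation: [[1.0, 0.008, -0.002], [0.008, -1.0, 0.001], [-0.002, -0.001, -1.0]]
ft_force: [1.6, -0.4, 0.0]
width: 0.449
grasp_force: 0.0
time_s: 6.55
ee_pos: [0.4776, -0.2479, 0.2373]
orientation: [[1.0, 0.008, -0.001], [0.008, -1.0, 0.001], [-0.001, -0.001, -1.0]]
ft_force: [1.2, 1.5, -1.4]
width: 0.45
grasp_force: 0.0
297.3186396354542 256.9491326138253 191.13136568109763
[23, 24, 418] [258. 165.] [ 0.4811 -0.2492]
[11, 11, 105] [356. 162.] [ 0.488  -0.3849]
[22, 22, 375] [350. 199.] [ 0.4341 -0.3797]
[23, 24, 406] [309. 204.] [ 0.4275 -0.3207]
[11, 12, 108] [216. 204.] [ 0.4265 -0.1926]
[11, 12, 114] [258. 206.] [ 0.4232 -0.2502]
sieve 0.63 [222.  63. 151. 109.] [ 0.6171 -0.2019]
small0 0.64 [357. 161.   7.  13.] [ 0.489  -0.3863]
small0 0.41 [217. 202.   6.  13.] [ 0.4282 -0.1937]
big0 0.9 [259. 165.  24.  23.] [ 0.4807 -0.2505]
big0 0.88 [358.  78.  24.  20.] [ 0.6039 -0.3832]
big0 0.87 [350. 202.  28.  23.] [ 0.4299 -0.3802]
big0 0.63 [310. 203.  24.  24.] [ 0.4281 -0.3222]
t 6.8 p [ 0.478 -0.248  0.238] yaw 0.5 j7 -0.7 w 4.2 gf 0.0 F [-0.5  0.7 -0.6]
```

View pics/w0.png

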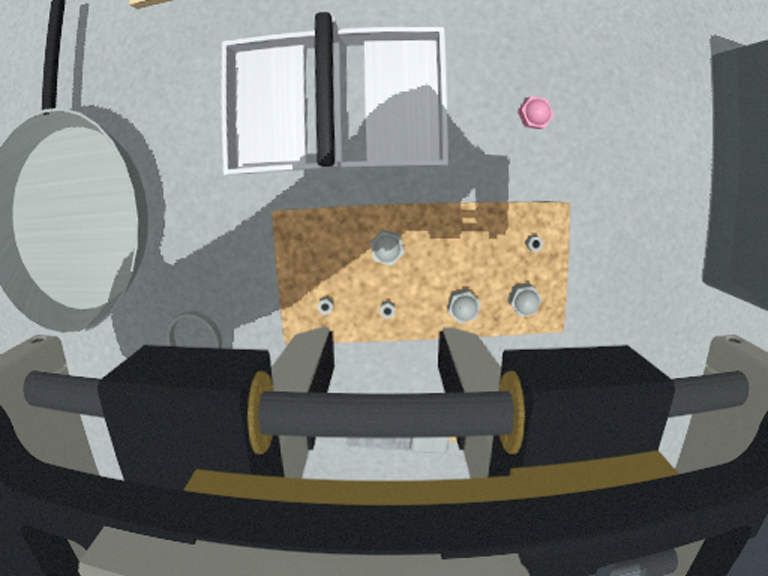

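Wrist view (1.5x): cap nuts at (387,247), (464,305), (525,299), small nuts at (325,306), (387,310), (535,243), and the pink decoy at (537,112), outside the cork. The sieve rim corners are (222,42), (444,28), (447,164), (225,173). Now picking the first cap nut.

```bash

python3 - <<'E'
from h import *
P=viewer.camera_params("wrist")
for z in(.038,.05):
    q=np.array([world("wrist",np.array(c)/1.5,z,P)[:2] for c in[(222,42),(444,28),(447,164),(225,173)]])
    print(z,np.round(q,3).tolist(),q.mean(0),[round(float(np.linalg.norm(q[i]-q[(i+1)%4])),3) for i in range(4)])
for c in[(323,14),(325,163)]: print("bar",world("wrist",np.array(c)/1.5,.082,P))
for c in[(304,45),(303,163),(364,42),(364,160)]: print("slot edges",world("wrist",np.array(c)/1.5,.012,P))
E
python3 -m crank '[[0.3,0.1,5,0,0,0,4.2],[0.3,0.1,10,0,0,0,4.2],[0.3,0.1,15,0,0,0,4.2],[0.3,0.1,19,0,0,0,4.2],[0.3,0.1,21.5,0,0,0,4.2],[0.3,0.1,22.9,0,0,0,4.2],[0.3,0.1,22.9,0,0,0,4.2],[0.3,0.1,22.9,0,0,0,0]]'
python3 -m crank '[[0,0,0,0,0,0,0],[0,0,0,0,0,0,0],[0,0,0,0,0,0,0],[0,0,-5,0,0,0,0],[0,0,-10,0,0,0,0],[0,0,-14,0,0,0,0],[0,0,-14,0,0,0,0]]'
```

```text
0.038 [[0.667, -0.106], [0.673, -0.295], [0.556, -0.298], [0.55, -0.112]] [ 0.61126805 -0.20272702] [0.188, 0.117, 0.186, 0.117]
0.05 [[0.663, -0.111], [0.669, -0.293], [0.555, -0.296], [0.55, -0.116]] [ 0.60908423 -0.20421025] [0.182, 0.113, 0.18, 0.113]
bar [ 0.66817386 -0.20089784  0.082     ]
bar [ 0.55418363 -0.20431782  0.082     ]
slot edges [ 0.66515382 -0.17446676  0.012     ]
slot edges [ 0.5566417  -0.17521552  0.012     ]
slot edges [ 0.66628987 -0.22774369  0.012     ]
slot edges [ 0.55868805 -0.22901141  0.012     ]
time_s: 7.55
ee_pos: [0.4805, -0.2501, 0.0093]
orientation: [[1.0, 0.007, -0.0], [0.007, -1.0, 0.0], [-0.0, -0.0, -1.0]]
ft_force: [0.2, 0.2, 0.3]
width: 0.405
grasp_force: 0.0
time_s: 8.25
ee_pos: [0.4823, -0.2515, 0.1541]
orientation: [[1.0, 0.007, 0.007], [0.007, -1.0, -0.003], [0.007, 0.003, -1.0]]
ft_force: [0.4, -0.6, -0.7]
width: 0.294
grasp_force: 30.0
```

```bash

python3 -m crank '[[5,-0.1,0,0,0,1,0],[10,-0.1,0,0,0,1,0],[14,-0.1,0,0,0,1,0],[16.5,-0.1,2,0,0,1,0],[16.5,-0.1,6,0,0,1,0],[16.5,-0.1,10,0,0,1,0],[16.5,-0.1,13,0,0,1,0],[16.5,-0.1,13.4,0,0,1,0]]'
python3 g.py .647,-.25,.02,0
```

```text
time_s: 9.05
ee_pos: [0.6442, -0.2475, 0.0125]
orientation: [[1.0, -0.011, -0.003], [-0.011, -1.0, 0.001], [-0.003, -0.001, -1.0]]
ft_force: [-3.0, 2.6, 9.3]
width: 0.285
grasp_force: 35.8
t 9.1 p [ 0.644 -0.248  0.012] yaw -0.6 j7 -0.62 w 2.65 gf 35.8 F [-3.   2.6  9.3]
[0.3, 0.2, -0.8, -0.1, 0.2, -0.6]
```

```bash

python3 -m crank '[[0.1,0,-0.4,0,0,0,3.8],[0.1,0,-0.4,0,0,0,3.8],[0.1,0,-0.5,0,0,0,3.8],[0,0,-5,0,0,0,3.8],[0,0,-10,0,0,0,4.2],[0,0,-14,0,0,0,4.2],[-6,0,-14,0,0,0,4.2],[-11,0,-14,0,0,0,4.2]]'
python3 -m crank '[[-5,4,0,0,0,0,4.2],[-10,7.4,0,0,0,0,4.2],[-10.6,7.4,0,0,0,0,4.2],[-10.6,7.4,0,0,0,0,4.2],[-10.6,7.4,0,0,0,0,4.2]]'
python3 - <<'E'
from nuts import *
im,P=save("wrist","w1.png",k=1.5)
for o in nuts(im,P): print(*o)
E
python3 g.py .4275,-.3205,.009,0
```

```text
time_s: 9.85
ee_pos: [0.5456, -0.2471, 0.1571]
orientation: [[1.0, -0.008, 0.004], [-0.008, -1.0, -0.002], [0.004, 0.002, -1.0]]
ft_force: [-1.0, 0.1, -0.4]
width: 0.452
grasp_force: 0.0
time_s: 10.35
ee_pos: [0.4387, -0.3203, 0.1561]
orientation: [[1.0, -0.012, 0.002], [-0.012, -1.0, 0.0], [0.002, -0.0, -1.0]]
ft_force: [0.7, -0.4, -0.2]
width: 0.45
grasp_force: 0.0
[15, 14, 169] [317. 135.] [ 0.488  -0.3848]
[30, 30, 644] [311. 185.] [ 0.4338 -0.3797]
[29, 30, 660] [257. 191.] [ 0.4276 -0.3207]
[15, 14, 161] [145. 192.] [ 0.4269 -0.1935]
[14, 15, 170] [193. 195.] [ 0.4235 -0.25  ]
t 10.4 p [ 0.44  -0.32   0.156] yaw -0.6 j7 -0.44 w 4.21 gf 0.0 F [ 0.2  0.  -1. ]
[-1.2, 0.1, 14.7, -0.0, -0.1, -0.6]
```

View pics/w1.png

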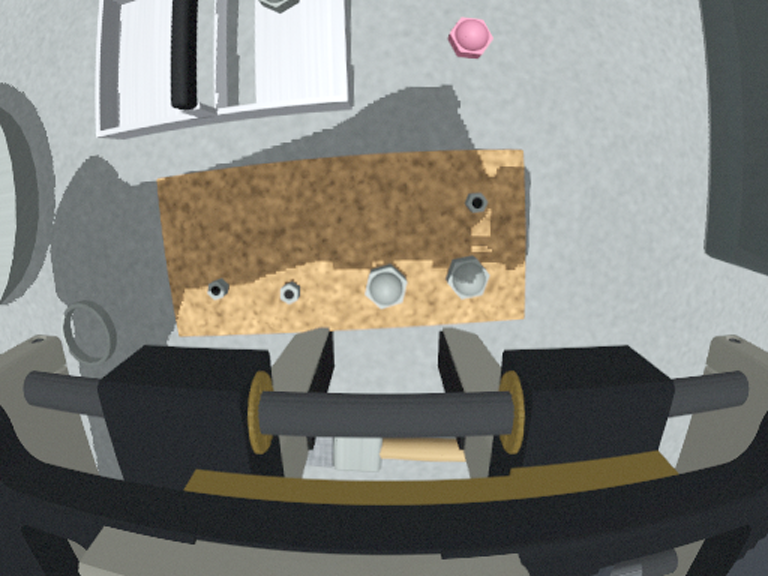

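The wrist view shows the first cap nut in the sieve at (278,3), with the rest on the cork unmoved. Next is the cap nut at (386,287).

```bash

python3 -m crank '[[-1.2,0.1,5,0,0,0,4.2],[-1.2,0.1,10,0,0,0,4.2],[-1.2,0.1,13.5,0,0,0,4.2],[-1.2,0.1,14.6,0,0,0,4.2],[-1.2,0.1,14.6,0,0,0,0],[-1.2,0.1,14.6,0,0,0,0],[-1.2,0.1,14.6,0,0,0,0],[-1.2,0.1,14.6,0,0,0,0]]'
python3 -m crank '[[0,0,-5,0,0,0,0],[0,0,-10,0,0,0,0],[0,0,-14,0,0,0,0],[5,-1.7,-14,0,0,0,0],[10,-3.5,-14,0,0,0,0],[15,-5.2,-14,0,0,0,0],[18.6,-6.9,-14,0,0,0,0],[18.6,-6.9,-14,0,0,0,0]]'
python3 -m crank '[[0,0,0,0,0,0,0],[0,0,0,0,0,0,0]]'
python3 g.py .613,-.249,.02,0
```

```text
time_s: 11.2
ee_pos: [0.4276, -0.3211, 0.0107]
orientation: [[1.0, -0.01, 0.002], [-0.01, -1.0, -0.001], [0.002, 0.001, -1.0]]
ft_force: [-1.0, 0.4, -0.9]
width: 0.298
grasp_force: 30.0
time_s: 12.0
ee_pos: [0.62, -0.2483, 0.1492]
orientation: [[1.0, -0.001, 0.003], [-0.001, -1.0, 0.001], [0.003, -0.001, -1.0]]
ft_force: [-0.4, 0.7, -0.9]
width: 0.292
grasp_force: 30.0
time_s: 12.2
ee_pos: [0.612, -0.2545, 0.1499]
orientation: [[1.0, -0.012, -0.0], [-0.012, -1.0, -0.0], [-0.0, 0.0, -1.0]]
ft_force: [0.4, 0.5, -0.0]
width: 0.299
grasp_force: 30.0
t 12.2 p [ 0.612 -0.254  0.15 ] yaw -0.7 j7 -0.68 w 2.78 gf 30.0 F [ 0.4  0.5 -0. ]
[0.1, -0.6, 13.0, 0.0, 0.0, -0.7]
```

```bash

python3 -m crank '[[0.1,-0.6,5,0,0,0,0],[0.1,-0.6,10,0,0,0,0],[0.1,-0.6,12.8,0,0,0,0],[0.1,-0.6,12.8,0,0,0,0],[0.1,-0.6,12.8,0,0,0,3.8],[0.1,-0.6,12.8,0,0,0,3.8],[0.1,-0.6,8,0,0,0,3.8],[0.1,-0.6,3,0,0,0,4.2]]'
python3 -m crank '[[0,0,-5,0,0,0,4.2],[0,0,-10,0,0,0,4.2],[-5,4,-10,0,0,0,4.2],[-10,8,-10,0,0,0,4.2],[-14,11,-10,0,0,0,4.2],[-18,13.1,-10,0,0,0,4.2],[-18,13.1,-10,0,0,0,4.2],[-18,13.1,-10,0,0,0,4.2]]'
python3 -m crank '[[0,0,0,0,0,0,4.2],[0,0,0,0,0,0,4.2]]'
python3 - <<'E'
from nuts import *
im,P=save("wrist","w2.png",k=1.5)
for o in nuts(im,P): print(*o)
E
python3 g.py .4338,-.3797,.009,0
```

```text
time_s: 13.0
ee_pos: [0.6138, -0.2481, 0.1214]
orientation: [[1.0, -0.011, -0.001], [-0.011, -1.0, -0.0], [-0.001, 0.0, -1.0]]
ft_force: [0.7, -0.2, 0.2]
width: 0.439
grasp_force: 0.0
time_s: 13.8
ee_pos: [0.4292, -0.3798, 0.222]
orientation: [[1.0, -0.017, 0.003], [-0.017, -1.0, -0.002], [0.003, 0.002, -1.0]]
ft_force: [0.0, 0.4, 0.0]
width: 0.447
grasp_force: 0.0
time_s: 14.0
ee_pos: [0.4343, -0.3764, 0.2201]
orientation: [[1.0, -0.009, 0.002], [-0.009, -1.0, -0.0], [0.002, 0.0, -1.0]]
ft_force: [0.2, 1.0, -0.4]
width: 0.454
grasp_force: 0.0
[12, 12, 108] [263. 129.] [ 0.4874 -0.3853]
[25, 25, 459] [259. 171.] [ 0.4332 -0.3797]
[12, 11, 105] [124. 178.] [ 0.4267 -0.1939]
[12, 12, 116] [162. 180.] [ 0.4235 -0.2509]
t 14.1 p [ 0.434 -0.376  0.22 ] yaw -0.5 j7 -0.42 w 4.24 gf 0.0 F [-0.1 -0.   0.1]
[-0.1, 0.4, 21.1, 0.0, -0.1, -0.5]
```

```bash

python3 -m crank '[[-0.1,0.4,6,0,0,0,4.2],[-0.1,0.4,11,0,0,0,4.2],[-0.1,0.4,16,0,0,0,4.2],[-0.1,0.4,20,0,0,0,4.2],[-0.1,0.4,21.1,0,0,0,4.2],[-0.1,0.4,21.1,0,0,0,0],[-0.1,0.4,21.1,0,0,0,0],[-0.1,0.4,21.1,0,0,0,0]]'
python3 -m crank '[[0,0,0,0,0,0,0],[0,0,-5,0,0,0,0],[0,0,-10,0,0,0,0],[0,0,-14,0,0,0,0],[5,-4,-14,0,0,0,0],[9,-8,-14,0,0,0,0],[12,-11,-14,0,0,0,0],[14.5,-12.9,-14,0,0,0,0]]'
python3 -m crank '[[0,0,0,0,0,0,0],[0,0,0,0,0,0,0],[0,0,0,0,0,0,0]]'
python3 g.py .579,-.251,.021,0
```

```text
time_s: 14.85
ee_pos: [0.4331, -0.3817, 0.0104]
orientation: [[1.0, -0.01, 0.002], [-0.01, -1.0, -0.002], [0.003, 0.002, -1.0]]
ft_force: [0.7, -0.2, -1.2]
width: 0.304
grasp_force: 30.0
time_s: 15.65
ee_pos: [0.5801, -0.2507, 0.1497]
orientation: [[1.0, -0.009, 0.002], [-0.009, -1.0, 0.001], [0.002, -0.001, -1.0]]
ft_force: [0.3, -0.6, -1.7]
width: 0.302
grasp_force: 30.0
time_s: 15.95
ee_pos: [0.5774, -0.2543, 0.1491]
orientation: [[1.0, -0.012, 0.0], [-0.012, -1.0, -0.001], [0.0, 0.001, -1.0]]
ft_force: [-0.6, -0.1, 0.1]
width: 0.301
grasp_force: 30.0
t 15.9 p [ 0.577 -0.254  0.149] yaw -0.7 j7 -0.62 w 2.79 gf 30.0 F [-0.6 -0.1  0.1]
[0.2, -0.3, 12.8, 0.0, -0.0, -0.7]
```

```bash

python3 -m crank '[[0.2,-0.3,5,0,0,0,0],[0.2,-0.3,10,0,0,0,0],[0.2,-0.3,12.7,0,0,0,0],[0.2,-0.3,12.7,0,0,0,0],[0.2,-0.3,12.7,0,0,0,3.8],[0.2,-0.3,12.7,0,0,0,3.8],[0.2,-0.3,8,0,0,0,3.8],[0.2,-0.3,3,0,0,0,3.8]]'
python3 -m crank '[[0,0,-5,0,0,0,3],[0,0,-10,0,0,0,3],[-4,4,-10,0,0,0,3],[-8,8,-10,0,0,0,3],[-9.2,11,-10,0,0,0,3],[-9.2,13.4,-10,0,0,0,3],[-9.2,13.4,-10,0,0,0,3],[-9.2,13.4,-10,0,0,0,3]]'
python3 -m crank '[[0,0,0,0,0,0,3],[0,0,0,0,0,0,3]]'
python3 - <<'E'
from nuts import *
im,P=save("wrist","w3.png",k=1.5)
for o in nuts(im,P): print(*o)
E
python3 g.py .4875,-.385,.006,0
```

```text
time_s: 16.75
ee_pos: [0.5797, -0.2508, 0.1203]
orientation: [[1.0, -0.011, -0.001], [-0.011, -1.0, -0.0], [-0.001, 0.0, -1.0]]
ft_force: [0.8, 0.0, -0.0]
width: 0.406
grasp_force: 0.0
time_s: 17.55
ee_pos: [0.4867, -0.3839, 0.2198]
orientation: [[1.0, -0.012, 0.002], [-0.012, -1.0, -0.0], [0.002, 0.0, -1.0]]
ft_force: [1.0, 0.8, -0.0]
width: 0.323
grasp_force: 0.0
time_s: 17.75
ee_pos: [0.4876, -0.3822, 0.2186]
orientation: [[1.0, -0.009, 0.0], [-0.009, -1.0, 0.0], [0.0, -0.0, -1.0]]
ft_force: [0.8, -0.7, -0.5]
width: 0.321
grasp_force: 0.0
[13, 12, 124] [259. 170.] [ 0.4872 -0.3853]
[12, 11, 107] [124. 215.] [ 0.4268 -0.1937]
[12, 12, 115] [161. 218.] [ 0.4235 -0.2506]
t 17.8 p [ 0.488 -0.382  0.218] yaw -0.5 j7 -0.45 w 2.99 gf 0.0 F [-1.2 -0.3  0.1]
[-0.0, 0.3, 21.2, -0.0, -0.0, -0.5]
```

View pics/w3.png

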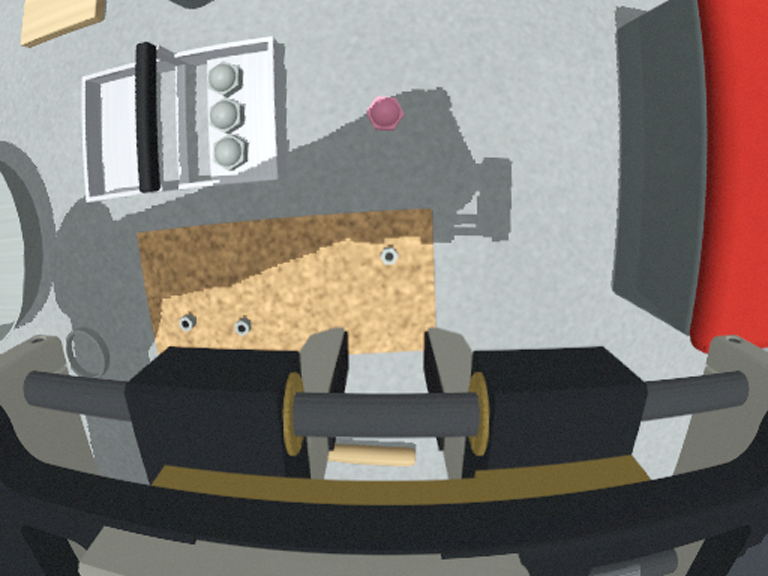

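The three cap nuts stand in a row on the -y land, at (223,78), (225,115) and (229,152). The small nuts are at (389,256), (186,323) and (242,327). Picking the first small one.

```bash

python3 -m crank '[[0,0.3,6,0,0,0,3],[0,0.3,11,0,0,0,3],[0,0.3,16,0,0,0,3],[0,0.3,20,0,0,0,3],[0,0.3,21.2,0,0,0,3],[0,0.3,21.2,0,0,0,3],[0,0.3,21.2,0,0,0,0],[0,0.3,21.2,0,0,0,0]]'
python3 -m crank '[[0,0,0,0,0,0,0],[0,0,0,0,0,0,0],[0,0,-5,0,0,0,0],[0,0,-10,0,0,0,0],[0,0,-14,0,0,0,0],[4,-4,-14,0,0,0,0],[7,-8,-14,0,0,0,0],[10,-12,-14,0,0,0,0]]'
python3 -m crank '[[3,-4,0,0,0,0,0],[5.5,-8,0,0,0,0,0],[5.5,-11.3,0,0,0,0,0],[5.5,-11.3,0,0,0,0,0],[5.5,-11.3,0,0,0,0,0],[5.5,-11.3,0,0,0,0,0]]'
python3 g.py .643,-.152,.017,0
```

```text
time_s: 18.6
ee_pos: [0.4876, -0.3867, 0.0075]
orientation: [[1.0, -0.01, 0.001], [-0.01, -1.0, -0.001], [0.001, 0.001, -1.0]]
ft_force: [0.7, 0.5, 1.0]
width: 0.198
grasp_force: 0.0
time_s: 19.4
ee_pos: [0.5854, -0.2714, 0.1472]
orientation: [[1.0, -0.011, 0.001], [-0.011, -1.0, -0.0], [0.001, 0.0, -1.0]]
ft_force: [0.6, -1.0, -0.5]
width: 0.132
grasp_force: 30.0
time_s: 20.0
ee_pos: [0.6399, -0.1617, 0.1467]
orientation: [[1.0, -0.012, 0.0], [-0.012, -1.0, -0.001], [0.0, 0.001, -1.0]]
ft_force: [0.0, -0.1, -0.6]
width: 0.131
grasp_force: 30.0
t 20.0 p [ 0.64  -0.162  0.147] yaw -0.7 j7 -0.78 w 1.22 gf 30.0 F [ 0.  -0.1 -0.6]
[0.3, -1.0, 13.0, 0.0, -0.0, -0.7]
```

```bash

python3 -m crank '[[0.3,-1,5,0,0,0,0],[0.3,-1,10,0,0,0,0],[0.3,-1,12.9,0,0,0,0],[0.3,-1,12.9,0,0,0,0],[0.3,-1,12.9,0,0,0,2.5],[0.3,-1,12.9,0,0,0,2.5],[0.3,-1,8,0,0,0,2.5],[0.3,-1,3,0,0,0,2.5]]'
python3 -m crank '[[0,0,-5,0,0,0,3],[-4,1,-9,0,0,0,3],[-9,2,-9,0,0,0,3],[-13,3,-9,0,0,0,3],[-17,4.2,-9,0,0,0,3],[-21.6,4.2,-9,0,0,0,3],[-21.6,4.2,-9,0,0,0,3],[-21.6,4.2,-9,0,0,0,3]]'
python3 -m crank '[[0,0,0,0,0,0,3],[0,0,0,0,0,0,3]]'
python3 - <<'E'
from nuts import *
im,P=save("wrist","w4.png",k=1.5)
for o in nuts(im,P): print(*o)
E
python3 g.py .4268,-.1936,.006,0
```

```text
time_s: 20.8
ee_pos: [0.6424, -0.151, 0.1171]
orientation: [[1.0, -0.012, -0.002], [-0.012, -1.0, -0.0], [-0.002, 0.0, -1.0]]
ft_force: [0.6, -0.2, 1.2]
width: 0.27
grasp_force: 0.0
time_s: 21.6
ee_pos: [0.4268, -0.1903, 0.2072]
orientation: [[1.0, -0.012, 0.002], [-0.012, -1.0, 0.001], [0.002, -0.001, -1.0]]
ft_force: [1.4, -0.1, 0.3]
width: 0.322
grasp_force: 0.0
time_s: 21.8
ee_pos: [0.4283, -0.1902, 0.2064]
orientation: [[1.0, -0.009, 0.001], [-0.009, -1.0, -0.001], [0.001, 0.001, -1.0]]
ft_force: [-0.7, -0.0, 1.0]
width: 0.322
grasp_force: 0.0
[12, 13, 124] [259. 173.] [ 0.4266 -0.1928]
[12, 13, 126] [304. 176.] [ 0.4232 -0.2499]
t 21.9 p [ 0.428 -0.19   0.206] yaw -0.5 j7 -0.66 w 3.01 gf 0.0 F [ 0.2  0.3 -0. ]
[-0.1, 0.3, 20.0, 0.0, -0.0, -0.5]
```

```bash

python3 -m crank '[[-0.1,0.3,6,0,0,0,3],[-0.1,0.3,11,0,0,0,3],[-0.1,0.3,16,0,0,0,3],[-0.1,0.3,19.5,0,0,0,3],[-0.1,0.3,20,0,0,0,3],[-0.1,0.3,20,0,0,0,0],[-0.1,0.3,20,0,0,0,0],[-0.1,0.3,20,0,0,0,0]]'
python3 -m crank '[[0,0,0,0,0,0,0],[0,0,-5,0,0,0,0],[0,0,-10,0,0,0,0],[0,0,-14,0,0,0,0],[5,-1,-14,0,0,0,0],[10,-2,-14,0,0,0,0],[15,-3,-14,0,0,0,0],[18.2,-4.2,-14,0,0,0,0]]'
python3 -m crank '[[0,0,0,0,0,0,0],[0,0,0,0,0,0,0],[0,0,0,0,0,0,0]]'
python3 g.py .609,-.152,.017,0
```

```text
time_s: 22.65
ee_pos: [0.4263, -0.1933, 0.0063]
orientation: [[1.0, -0.01, 0.0], [-0.01, -1.0, -0.0], [0.0, 0.0, -1.0]]
ft_force: [-0.2, -0.8, 0.1]
width: 0.133
grasp_force: 30.0
time_s: 23.45
ee_pos: [0.6117, -0.1515, 0.1469]
orientation: [[1.0, -0.008, 0.002], [-0.008, -1.0, -0.001], [0.002, 0.001, -1.0]]
ft_force: [-0.2, 0.2, -0.5]
width: 0.131
grasp_force: 30.0
time_s: 23.75
ee_pos: [0.6072, -0.1533, 0.1464]
orientation: [[1.0, -0.011, -0.001], [-0.011, -1.0, -0.0], [-0.001, 0.0, -1.0]]
ft_force: [-0.5, 0.1, -0.8]
width: 0.13
grasp_force: 30.0
t 23.8 p [ 0.607 -0.153  0.146] yaw -0.7 j7 -0.74 w 1.21 gf 30.0 F [-0.5  0.1 -0.8]
[0.2, -0.1, 12.9, 0.0, 0.0, -0.7]
```

```bash

python3 -m crank '[[0.2,-0.1,5,0,0,0,0],[0.2,-0.1,10,0,0,0,0],[0.2,-0.1,13,0,0,0,0],[0.2,-0.1,13,0,0,0,0],[0.2,-0.1,13,0,0,0,2.5],[0.2,-0.1,13,0,0,0,2.5],[0.2,-0.1,8,0,0,0,2.5],[0.2,-0.1,3,0,0,0,2.5]]'
python3 -m crank '[[0,0,-5,0,0,0,3],[-4,2,-9,0,0,0,3],[-9,4,-9,0,0,0,3],[-13,7,-9,0,0,0,3],[-17,9.8,-9,0,0,0,3],[-18.6,9.8,-9,0,0,0,3],[-18.6,9.8,-9,0,0,0,3],[-18.6,9.8,-9,0,0,0,3]]'
python3 -m crank '[[0,0,0,0,0,0,3],[0,0,0,0,0,0,3]]'
python3 - <<'E'
from nuts import *
im,P=save("wrist","w5.png",k=1.5)
for o in nuts(im,P): print(*o)
E
python3 g.py .4232,-.2502,.006,0
```

```text
time_s: 24.55
ee_pos: [0.6092, -0.1521, 0.1172]
orientation: [[1.0, -0.011, -0.003], [-0.011, -1.0, 0.0], [-0.003, 0.0, -1.0]]
ft_force: [0.5, 0.8, -0.4]
width: 0.272
grasp_force: 0.0
time_s: 25.35
ee_pos: [0.4235, -0.248, 0.207]
orientation: [[1.0, -0.011, 0.002], [-0.011, -1.0, 0.001], [0.002, -0.001, -1.0]]
ft_force: [-0.2, -0.0, 0.3]
width: 0.319
grasp_force: 0.0
time_s: 25.55
ee_pos: [0.4245, -0.2475, 0.2062]
orientation: [[1.0, -0.009, 0.0], [-0.009, -1.0, -0.0], [0.0, 0.0, -1.0]]
ft_force: [0.4, -0.7, -0.5]
width: 0.322
grasp_force: 0.0
[12, 13, 128] [259. 173.] [ 0.423 -0.25 ]
t 25.6 p [ 0.424 -0.248  0.206] yaw -0.5 j7 -0.53 w 3.03 gf 0.0 F [-0.3  0.4 -0.9]
[-0.1, 0.3, 20.0, 0.0, 0.0, -0.5]
```

View pics/w5.png

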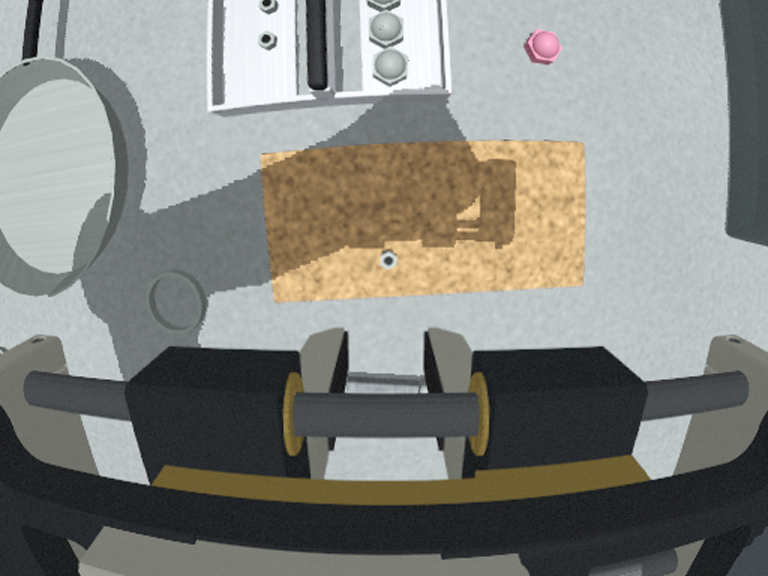

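Two small nuts are in place at (268,5) and (267,40). The last one is at (389,260).

```bash

python3 -m crank '[[-0.1,0.3,6,0,0,0,3],[-0.1,0.3,11,0,0,0,3],[-0.1,0.3,16,0,0,0,3],[-0.1,0.3,19.5,0,0,0,3],[-0.1,0.3,20,0,0,0,3],[-0.1,0.3,20,0,0,0,0],[-0.1,0.3,20,0,0,0,0],[-0.1,0.3,20,0,0,0,0]]'
python3 -m crank '[[0,0,0,0,0,0,0],[0,0,-5,0,0,0,0],[0,0,-10,0,0,0,0],[0,0,-14,0,0,0,0],[5,-3,-14,0,0,0,0],[9,-6,-14,0,0,0,0],[13,-9,-14,0,0,0,0],[15.3,-9.8,-14,0,0,0,0]]'
python3 -m crank '[[0,0,0,0,0,0,0],[0,0,0,0,0,0,0],[0,0,0,0,0,0,0]]'
python3 g.py .576,-.152,.0165,0
```

```text
time_s: 26.4
ee_pos: [0.4228, -0.2511, 0.0065]
orientation: [[1.0, -0.01, 0.0], [-0.01, -1.0, -0.0], [0.0, 0.0, -1.0]]
ft_force: [0.5, 0.4, -0.2]
width: 0.129
grasp_force: 30.0
time_s: 27.2
ee_pos: [0.5791, -0.1502, 0.1464]
orientation: [[1.0, -0.006, 0.001], [-0.006, -1.0, 0.001], [0.001, -0.001, -1.0]]
ft_force: [1.0, -0.1, -0.8]
width: 0.131
grasp_force: 30.0
time_s: 27.5
ee_pos: [0.5752, -0.1552, 0.1465]
orientation: [[1.0, -0.012, -0.001], [-0.012, -1.0, -0.0], [-0.001, 0.0, -1.0]]
ft_force: [-0.4, -1.0, -0.1]
width: 0.135
grasp_force: 30.0
t 27.5 p [ 0.575 -0.155  0.147] yaw -0.7 j7 -0.69 w 1.26 gf 30.0 F [-0.4 -1.  -0.1]
[0.1, -0.3, 13.0, 0.0, 0.0, -0.7]
```

```bash

python3 -m crank '[[0.1,-0.3,5,0,0,0,0],[0.1,-0.3,10,0,0,0,0],[0.1,-0.3,12.9,0,0,0,0],[0.1,-0.3,12.9,0,0,0,0],[0.1,-0.3,12.9,0,0,0,2.5],[0.1,-0.3,12.9,0,0,0,2.5],[0.1,-0.3,8,0,0,0,2.5],[0.1,-0.3,3,0,0,0,2.5]]'
python3 -m crank '[[0,0,-5,0,0,0,3],[-4,2,-9,0,0,0,3.5],[-9,3,-9,0,0,0,3.5],[-14,5,-9,0,0,0,3.5],[-14,5,-9,0,0,0,3.5],[-14,5,-9,0,0,0,3.5],[-14,5,-9,0,0,0,3.5]]'
python3 - <<'E'
from nuts import *
im,P=save("wrist","w6.png",k=1.5)
E
python3 g.py .611,-.202,.1,2 .611,-.202,.056,2
```

```text
time_s: 28.3
ee_pos: [0.5763, -0.1519, 0.1175]
orientation: [[1.0, -0.012, -0.002], [-0.012, -1.0, -0.0], [-0.002, 0.0, -1.0]]
ft_force: [0.8, -0.6, 1.8]
width: 0.27
grasp_force: 0.0
time_s: 29.0
ee_pos: [0.4383, -0.1999, 0.2068]
orientation: [[1.0, -0.01, 0.002], [-0.01, -1.0, 0.0], [0.002, -0.0, -1.0]]
ft_force: [0.2, 0.7, -0.1]
width: 0.373
grasp_force: 0.0
t 29.1 p [ 0.439 -0.2    0.207] yaw -0.5 j7 -0.6 w 3.5 gf 0.0 F [ 0.3 -1.  -0.1]
[17.2, 0.1, 10.7, 0.0, -0.1, -2.5]
[17.2, 0.1, 15.1, 0.0, -0.1, -2.5]
```

View pics/w6.png

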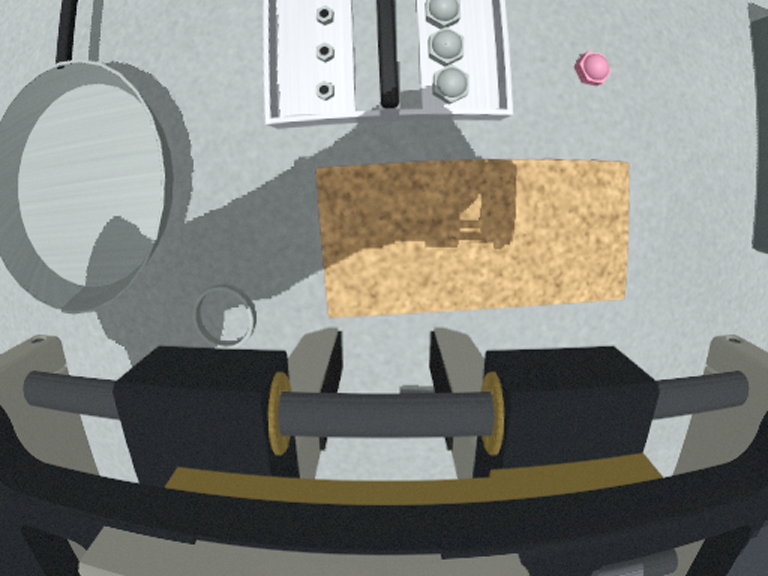

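All six nuts are in the sieve: the small ones at (325,15), (325,52), (325,91) and the cap nuts at (443,10), (446,47), (450,84). The cork is empty, so I'll take the bar now.

```bash

python3 -m crank '[[5,0.1,0,0,0,-1,3.5],[10,0.1,0,0,0,-2.5,3.5],[15,0.1,2,0,0,-2.5,3.5],[17.2,0.1,7,0,0,-2.5,3.5],[17.2,0.1,11,0,0,-2.5,3.5],[17.2,0.1,13,0,0,-2.5,3.5],[17.2,0.1,15,0,0,-2.5,3.5],[17.2,0.1,15,0,0,-2.5,3.5]]'
python3 -m crank '[[0,0,0,0,0,0,3.5],[0,0,0,0,0,0,0],[0,0,0,0,0,0,0],[0,0,0,0,0,0,0],[0,0,0,0,0,0,0],[0,0,0,0,0,0,0]]'
python3 -m crank '[[0,0,-1,0,0,0,0],[0,0,-2.5,0,0,0,0],[0,0,-4.5,0,0,0,0],[0,0,-7,0,0,0,0],[0,0,-9,0,0,0,0],[0,0,-10,0,0,0,0],[0,0,-10,0,0,0,0],[0,0,-10,0,0,0,0]]'
python3 g.py .514,.0875,.15,2 .514,.0875,.118,2
```

```text
time_s: 29.85
ee_pos: [0.6087, -0.2014, 0.0527]
orientation: [[0.999, 0.035, -0.005], [0.035, -0.999, 0.001], [-0.005, -0.001, -1.0]]
ft_force: [0.6, -0.0, -0.5]
width: 0.377
grasp_force: 0.0
time_s: 30.45
ee_pos: [0.6094, -0.2026, 0.0571]
orientation: [[0.999, 0.033, 0.001], [0.033, -0.999, 0.001], [0.001, -0.001, -1.0]]
ft_force: [-0.6, 2.1, 6.1]
width: 0.124
grasp_force: 30.0
time_s: 31.25
ee_pos: [0.6086, -0.2025, 0.1559]
orientation: [[0.999, 0.033, -0.0], [0.033, -0.999, 0.0], [-0.0, -0.0, -1.0]]
ft_force: [0.0, 0.1, -6.0]
width: 0.127
grasp_force: 30.0
t 31.2 p [ 0.609 -0.203  0.156] yaw 1.9 j7 -0.63 w 1.18 gf 30.0 F [ 0.   0.1 -6. ]
[-8.5, -29.3, 0.6, -0.0, 0.0, -0.1]
[-8.5, -29.3, 3.8, -0.0, 0.0, -0.1]
```

```bash

python3 -m crank '[[-0.1,-0.5,0,0,0,0,0],[-0.4,-1.4,0,0,0,0,0],[-0.8,-2.9,0,0,0,0,0],[-1.4,-4.8,0,0,0,0,0],[-2.1,-7.2,0,0,0,0,0],[-2.8,-9.6,0,0,0,0,0],[-3.5,-12,0,0,0,0,0],[-4.2,-14.4,0,0,0,0,0]]'
python3 -m crank '[[-0.7,-2.4,0,0,0,0,0],[-1.4,-4.8,0,0,0,0,0],[-2.1,-7.2,0,0,0,0,0],[-2.8,-9.6,0,0,0,0,0],[-3.4,-11.6,0,0,0,0,0],[-3.9,-13.3,0,0,0,0,0],[-4.2,-14.4,0,0,0,0,0],[-4.3,-14.9,0,0,0,0,0]]'
python3 -m crank '[[0,0,0.3,0,0,0,0],[0,0,1,0,0,0,0],[0,0,2,0,0,0,0],[0,0,3,0,0,0,0],[0,0,3.6,0,0,0,0],[0,0,3.8,0,0,0,0],[0,0,3.8,0,0,0,0]]'
python3 g.py .514,.0875,.118,2
python3 - <<'E'
from h import *
im,P=save("wrist","w7.png",k=1.5); save("scene","s7.png",crop=(190,110,330,240),k=4)
E
```

```text
time_s: 32.05
ee_pos: [0.5611, -0.0581, 0.156]
orientation: [[0.999, 0.034, -0.001], [0.034, -0.999, 0.001], [-0.001, -0.001, -1.0]]
ft_force: [0.3, 0.8, -4.5]
width: 0.13
grasp_force: 30.0
time_s: 32.85
ee_pos: [0.5134, 0.0887, 0.1561]
orientation: [[0.999, 0.035, -0.001], [0.035, -0.999, 0.0], [-0.001, -0.0, -1.0]]
ft_force: [0.2, -0.3, -4.7]
width: 0.13
grasp_force: 30.0
time_s: 33.55
ee_pos: [0.5142, 0.0867, 0.1179]
orientation: [[0.999, 0.032, -0.001], [0.032, -0.999, -0.0], [-0.001, 0.0, -1.0]]
ft_force: [-0.2, -0.2, -4.4]
width: 0.125
grasp_force: 30.0
t 33.5 p [0.514 0.087 0.118] yaw 1.9 j7 -0.95 w 1.17 gf 30.0 F [-0.2 -0.2 -4.4]
[-0.0, -0.1, -0.0, 0.0, 0.0, -0.1]
```

View pics/s7.png

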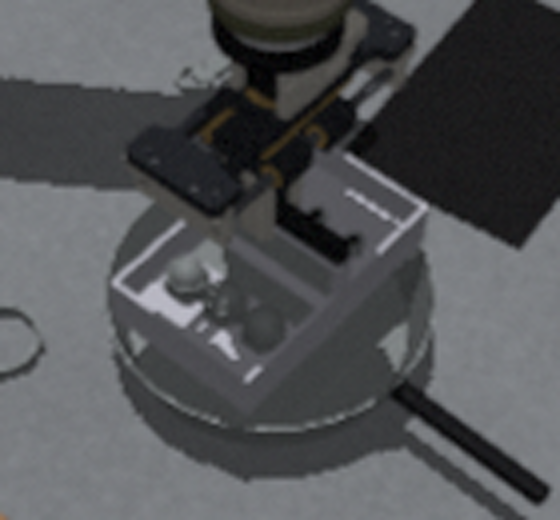

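The sieve hangs centred over the pan with the nuts still on their lands. Now shaking side to side.

```bash

python3 -m crank '[[0,2.2,0,0,0,0,0],[0,-2.2,0,0,0,0,0],[0,2.2,0,0,0,0,0],[0,-2.2,0,0,0,0,0],[0,2.2,0,0,0,0,0],[0,-2.2,0,0,0,0,0],[0,2.2,0,0,0,0,0],[0,0,0,0,0,0,0]]'
python3 -m crank '[[0,2.2,0,0,0,0,0],[0,-2.2,0,0,0,0,0],[0,2.2,0,0,0,0,0],[0,-2.2,0,0,0,0,0],[0,2.2,0,0,0,0,0],[0,-2.2,0,0,0,0,0],[0,2.2,0,0,0,0,0],[0,0,0,0,0,0,0]]'
python3 -m crank '[[0,0,0,0,0,0,0],[0,0,0,0,0,0,0]]'
python3 g.py
python3 - <<'E'
from h import *
a=viewer.grab_frame("wrist"); b=viewer.grab_frame("scene")[110:240,190:330]
b=cv2.resize(b,(413,384),interpolation=cv2.INTER_CUBIC)
c=cv2.resize(a[:200],None,fx=1.5,fy=1.5,interpolation=cv2.INTER_CUBIC)
o=np.zeros((600,800,3),np.uint8); o[:300,:768]=c; b=b[:300]; o[300:300+b.shape[0],:b.shape[1]]=b
cv2.imwrite("pics/c8.png",o[:,:,::-1])
E
```

```text
time_s: 34.45
ee_pos: [0.5156, 0.0804, 0.1198]
orientation: [[1.0, 0.026, 0.004], [0.026, -1.0, -0.004], [0.004, 0.004, -1.0]]
ft_force: [-0.3, -1.3, -2.7]
width: 0.129
grasp_force: 30.0
time_s: 35.25
ee_pos: [0.5155, 0.0804, 0.1198]
orientation: [[1.0, 0.026, 0.004], [0.026, -1.0, -0.004], [0.004, 0.004, -1.0]]
ft_force: [1.7, -2.6, -5.1]
width: 0.127
grasp_force: 30.0
time_s: 35.45
ee_pos: [0.5143, 0.0873, 0.1185]
orientation: [[0.999, 0.035, 0.0], [0.035, -0.999, 0.0], [0.0, -0.0, -1.0]]
ft_force: [0.3, -0.3, -4.4]
width: 0.124
grasp_force: 30.0
t 35.5 p [0.514 0.087 0.118] yaw 2.0 j7 -0.95 w 1.16 gf 30.0 F [ 0.3 -0.3 -4.4]
```

View pics/c8.png

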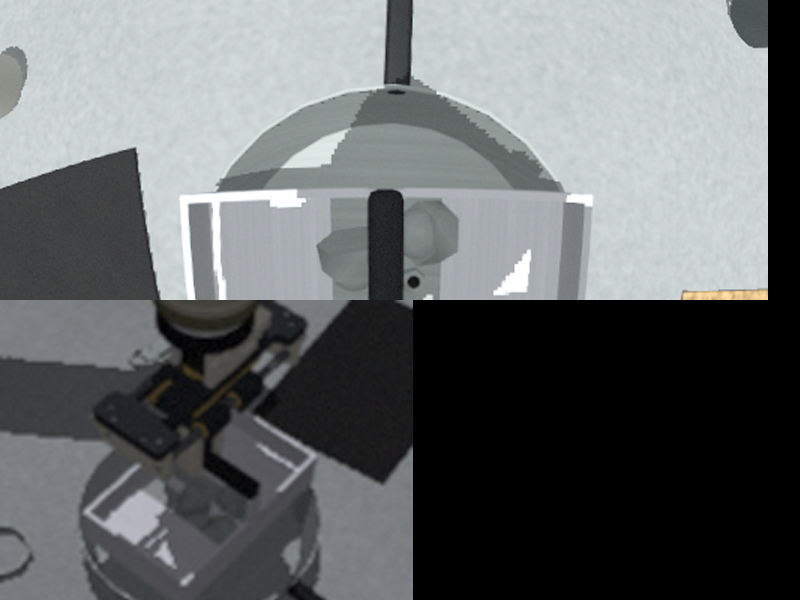

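The cap nuts tipped into the slots, and one small nut shows at (413,281), either in the slot or below it. I'll shake more, varied.

```bash

python3 -m crank '[[0,2.5,0,0,0,0,0],[0,-2.5,0,0,0,0,0],[1,2.5,0,0,0,0,0],[-1,-2.5,0,0,0,0,0],[1,2.5,0,0,0,0,0],[-1,-2.5,0,0,0,0,0],[0,2.5,0,0,0,0,0],[0,0,0,0,0,0,0]]'
python3 -m crank '[[1.5,2,0,0,0,0,0],[-1.5,-2,0,0,0,0,0],[-1.5,2,0,0,0,0,0],[1.5,-2,0,0,0,0,0],[1.5,2,0,0,0,0,0],[-1.5,-2,0,0,0,0,0],[0,2,0,0,0,0,0],[0,0,0,0,0,0,0]]'
python3 -m crank '[[0,2.5,0,0,0,0,0],[0,2.5,0,0,0,0,0],[0,-2.5,0,0,0,0,0],[0,-2.5,0,0,0,0,0],[0,2.5,0,0,0,0,0],[0,2.5,0,0,0,0,0],[0,-2.5,0,0,0,0,0],[0,0,0,0,0,0,0]]'
python3 -m crank '[[0,0,0,0,0,0,0],[0,0,0,0,0,0,0]]'
python3 g.py
python3 - <<'E'
from h import *
a=viewer.grab_frame("wrist"); b=viewer.grab_frame("top")[150:250,185:285]
c=cv2.resize(a[100:225,100:420],None,fx=2.4,fy=2.4,interpolation=cv2.INTER_CUBIC)
b=cv2.resize(b,(300,300),interpolation=cv2.INTER_CUBIC)
o=np.zeros((600,800,3),np.uint8); o[:300,:768]=c; o[300:,:300]=b
d=viewer.grab_frame("scene")[150:225,205:315]; d=cv2.resize(d,(440,300),interpolation=cv2.INTER_CUBIC); o[300:,320:760]=d
cv2.imwrite("pics/c9.png",o[:,:,::-1])
E
```

```text
time_s: 36.35
ee_pos: [0.5163, 0.0789, 0.1197]
orientation: [[1.0, 0.024, 0.005], [0.024, -1.0, -0.005], [0.005, 0.005, -1.0]]
ft_force: [2.2, -5.1, -4.0]
width: 0.126
grasp_force: 30.0
time_s: 37.15
ee_pos: [0.5148, 0.0831, 0.1192]
orientation: [[1.0, 0.029, 0.001], [0.029, -1.0, -0.001], [0.001, 0.001, -1.0]]
ft_force: [0.4, -1.3, -2.9]
width: 0.125
grasp_force: 30.0
time_s: 37.95
ee_pos: [0.5132, 0.0994, 0.1169]
orientation: [[0.999, 0.05, -0.003], [0.05, -0.999, 0.005], [-0.003, -0.006, -1.0]]
ft_force: [0.1, -1.5, -6.5]
width: 0.126
grasp_force: 30.0
time_s: 38.15
ee_pos: [0.5142, 0.0869, 0.1184]
orientation: [[0.999, 0.032, 0.0], [0.032, -0.999, -0.0], [0.0, 0.0, -1.0]]
ft_force: [0.7, -0.4, -5.0]
width: 0.123
grasp_force: 30.0
t 38.1 p [0.514 0.087 0.118] yaw 1.9 j7 -0.95 w 1.15 gf 30.0 F [ 0.7 -0.4 -5. ]
```

View pics/c9.png

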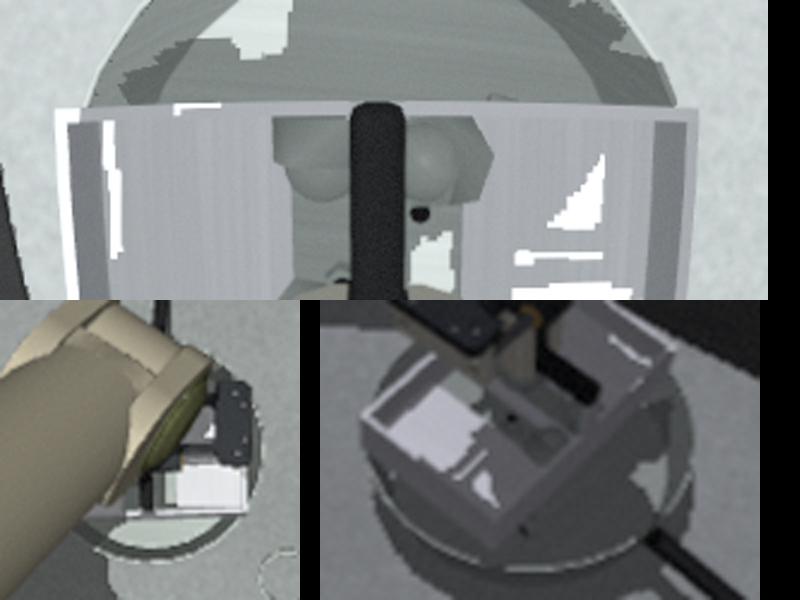

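A bore shows at (420,213) in the wrist crop and at (512,418) in the scene crop. Triangulating tells whether it lies in the sieve or in the pan.

```bash
python3 - <<'E'
from h import *
w=(100+420/2.4,100+213/2.4); s=(205+192/4,150+118/4)
for z in(.017,.03,.045,.06,.073,.079,.09): 
    a=world("wrist",w,z);b=world("scene",s,z); print(z,np.round(a[:2],3),np.round(b[:2],3),round(float(np.linalg.norm(a-b)),4))
for n,p in(("pan nut?",(205+202/4,150+230/4)),): print(n,world("scene",p,.017))
print("wrist edge nut",world("wrist",(100+495/2.4,100+97/2.4),.02))
for q in("small0","big0"):
  for c in("wrist","scene"):
    for r in viewer.search_frame(c,q): 
      if r["conf"]>.2: print(q,c,round(r["conf"],2),np.round(r["rect"]),np.round(world(c,r["rect"][:2],.016)[:2],3),np.round(world(c,r["rect"][:2],.08)[:2],3))
E
```

```text
0.017 [0.516 0.07 ] [0.488 0.103] 0.0433
0.03 [0.519 0.071] [0.495 0.096] 0.0349
0.045 [0.523 0.072] [0.502 0.087] 0.0258
0.06 [0.526 0.073] [0.51  0.079] 0.0178
0.073 [0.53  0.074] [0.516 0.071] 0.0138
0.079 [0.531 0.074] [0.519 0.068] 0.0136
0.09 [0.534 0.075] [0.524 0.062] 0.0162
pan nut? [0.55750944 0.03705431 0.017     ]
wrist edge nut [0.56238285 0.04368182 0.02      ]
small0 wrist 0.62 [241. 214.  10.  11.] [0.49  0.101] [0.512 0.098]
small0 wrist 0.4 [274. 189.  16.  14.] [0.515 0.071] [0.531 0.075]
small0 wrist 0.29 [258. 231. 266. 184.] [0.473 0.084] [0.499 0.085]
big0 wrist 0.95 [286. 169.  42.  40.] [0.535 0.06 ] [0.546 0.067]
big0 wrist 0.73 [229. 165.  39.  34.] [0.537 0.113] [0.547 0.107]
big0 scene 0.63 [148. 338.  14.  14.] [ 0.613 -0.381] [ 0.636 -0.383]
big0 scene 0.38 [259. 186.   5.   4.] [0.514 0.099] [0.544 0.063]
```

```bash

python3 -m crank '[[0,0,-1,0,0,0,0],[0,0,-3,0,0,0,0],[0,0,-5,0,0,0,0],[0,0,-7,0,0,0,0],[0,0,-8,0,0,0,0],[0,0,-8,0,0,0,0],[0,0,-8,0,0,0,0]]'
python3 - <<'E'
from h import *
viewer.grab_frame("wrist"); viewer.grab_frame("scene")
for p in((.516,.071,.017),(.49,.102,.017),(.56,.04,.017)): print(np.round(pix("wrist",p)))
for c in("wrist","scene"):
    for r in viewer.search_frame(c,"small0"): 
      if r["conf"]>.1: print(c,round(r["conf"],2),np.round(r["rect"]),np.round(world(c,r["rect"][:2],.016)[:2],3))
E
python3 g.py
```

```text
time_s: 39.2
ee_pos: [0.514, 0.0873, 0.198]
orientation: [[0.999, 0.034, -0.0], [0.034, -0.999, 0.0], [-0.0, -0.0, -1.0]]
ft_force: [0.3, 0.9, -4.6]
width: 0.129
grasp_force: 30.0
[270. 172.]
[244. 193.]
[298. 137.]
wrist 0.65 [300. 137.  12.  11.] [0.559 0.038]
scene 0.39 [248. 322.  32.  31.] [ 0.752 -0.203]
t 39.4 p [0.514 0.087 0.198] yaw 1.9 j7 -1.08 w 1.2 gf 30.0 F [ 0.2  0.2 -4.5]
```

```bash
python3 - <<'E'
from h import *
g=cv2.cvtColor(viewer.grab_frame("wrist"),cv2.COLOR_RGB2GRAY)
for u,v in((270,172),(275,189),(244,193),(241,214),(298,137)): print((u,v)); print(g[v-7:v+8:2,u-9:u+10:2])
E
```

```text
(270, 172)
[[ 31  40  30  34 111 132 136 145 144 137]
 [ 35  37  30  32 114 130 137 144 145 139]
 [ 41  27  32  21 113 134 132 137 141 138]
 [ 34  34  38  26 111 128 133 134 136 136]
 [ 36  36  33  25 108 128 132 132 131 130]
 [ 38  36  36  29 108 126 127 129 128 129]
 [ 41  37  28  30 106 122 127 126 127 129]
 [ 36  39  33  27 102 119 121 121 120 121]]
(275, 189)
[[ 34  65 114 106 108 114 111 110 113 119]
 [ 33  68 131 120 120 116 116 119 119 122]
 [ 35  70 135 131 131 130 183 212 217 217]
 [ 36  65 135 133 134 172 214 228 228 228]
 [ 27  65 132 133 133 202 228 228 228 229]
 [ 36  69 131 133 201 227 227 226 226 226]
 [ 31  60 135 170 215 228 229 228 229 227]
 [ 32  68 132 202 229 228 228 228 228 227]]
(244, 193)
[[131 132 134 133 132 104  34  37  40  39]
 [132 129 133 132 129 100  30  39  40  43]
 [135 131 133 133 132 102  26  37  40  37]
 [132 130 131 132 133 105  35  34  36  40]
 [131 130 132 132 130 101  26  36  37  43]
 [134 134 133 134 133 105  36  35  38  38]
 [132 130 131 131 129 102  30  32  39  37]
 [136 134 133 133 132 111  31  40  36  36]]
(241, 214)
[[131 130 130 132 132 134 137  65  35  34]
 [132 134 132 132 131 134 132  62  37  35]
 [133 131 133 132 132 134 134  65  34  35]
 [130 131 131 130 132 134 133  62  33  35]
 [129 129 130 129 134 127 131  63  37  36]
 [115 121 119 130 131 130 131  62  33  34]
 [112 115 127 136 136 136 131  56  29  38]
 [134 134 135 135 136 135 114  29  35  37]]
(298, 137)
[[137 139 138 137 135 135 135 136 136 137]
 [135 136 137 134 135 135 136 137 137 137]
 [136 135 120 127 124 134 133 135 139 137]
 [136 135  95 134 129 119 110 127 136 134]
 [134 118 114 137 135 128 122 135 137 136]
 [141  66 123 132 136 135 129 136 135 138]
 [169 162 165 165 164 162 161 161 160 158]
 [179 176 178 176 178 177 178 177 177 179]]
```

The bore is no longer at (275,189), so it doesn't move with the sieve: all three small nuts lie in the pan. Carrying the sieve to the mat.

```bash
python3 - <<'E'
from h import *
q=np.array([world("top",np.array(c)/1.5,.004)[:2] for c in[(156,277),(269,262),(277,335),(165,350)]])
print(np.round(q,3).tolist(),q.mean(0),[round(float(np.linalg.norm(q[i]-q[(i+1)%4])),3) for i in range(4)])
e=q[0]-q[1]; f=q[3]-q[2]; print(np.degrees(np.arctan2(-e[0],e[1])),np.degrees(np.arctan2(-f[0],f[1])))
E
python3 g.py .508,.372,.15,7.5
```

```text
[[0.569, 0.501], [0.6, 0.265], [0.447, 0.245], [0.416, 0.475]] [0.50786612 0.37124669] [0.238, 0.154, 0.232, 0.154]
7.55323612114756 7.512601426996229
t 39.5 p [0.514 0.087 0.198] yaw 1.9 j7 -1.08 w 1.17 gf 30.0 F [ 0.1 -0.3 -4.1]
[0.3, -28.5, 4.8, 0.0, 0.1, -5.6]
```

```bash

python3 -m crank '[[0,-0.6,0,0,0,0,0],[0,-2,0,0,0,-1,0],[0,-4,0,0,0,-2,0],[0,-6.5,0,0,0,-3,0],[0,-9,0,0,0,-4,0],[0,-11.5,0,0,0,-5,0],[0,-14,0,0,0,-5.6,0],[0,-16.5,0,0,0,-5.6,0]]'
python3 -m crank '[[0,-2.5,0,0,0,0,0],[0,-5,0,0,0,0,0],[0,-7.2,0,0,0,0,0],[0,-9,0,0,0,0,0],[0,-10.2,0,0,0,0,0],[0,-10.8,0,0,0,0,0],[0,-10.8,0,0,0,0,0],[0,-10.8,0,0,0,0,0]]'
python3 - <<'E'
from h import *
im,P=save("wrist","w10.png",k=1.5); t=viewer.grab_frame("top"); cv2.imwrite("pics/t10.png",t[:,:,::-1])
for c in("wrist","top"):
  for q in ("park_mat","small0"):
    for r in viewer.search_frame(c,q): 
      if r["conf"]>.2: print(c,q,round(r["conf"],2),np.round(r["rect"]),np.round(world(c,r["rect"][:2],.016)[:2],3))
E
python3 g.py .508,.372,.065,7.5
```

```text
time_s: 40.25
ee_pos: [0.5081, 0.2545, 0.198]
orientation: [[0.991, 0.133, -0.0], [0.133, -0.991, 0.0], [-0.0, -0.0, -1.0]]
ft_force: [1.1, 1.0, -4.9]
width: 0.124
grasp_force: 30.0
time_s: 41.05
ee_pos: [0.4949, 0.358, 0.1984]
orientation: [[0.992, 0.129, 0.0], [0.129, -0.992, -0.001], [0.0, 0.001, -1.0]]
ft_force: [-1.2, -0.3, -5.1]
width: 0.128
grasp_force: 30.0
wrist park_mat 0.97 [246. 157. 187. 126.] [0.513 0.373]
wrist small0 0.58 [459. 186.   9.  12.] [0.519 0.069]
wrist small0 0.47 [478. 164.   8.  10.] [0.557 0.039]
wrist small0 0.4 [491. 186.   8.  10.] [ 0.529 -0.   ]
wrist small0 0.3 [258. 232. 271. 178.] [0.421 0.346]
t 41.4 p [0.495 0.359 0.198] yaw 7.4 j7 -1.44 w 1.18 gf 30.0 F [ 0.9 -0.2 -4.3]
[1.5, -1.2, 13.3, -0.0, -0.0, -0.1]
```

View pics/w10.png

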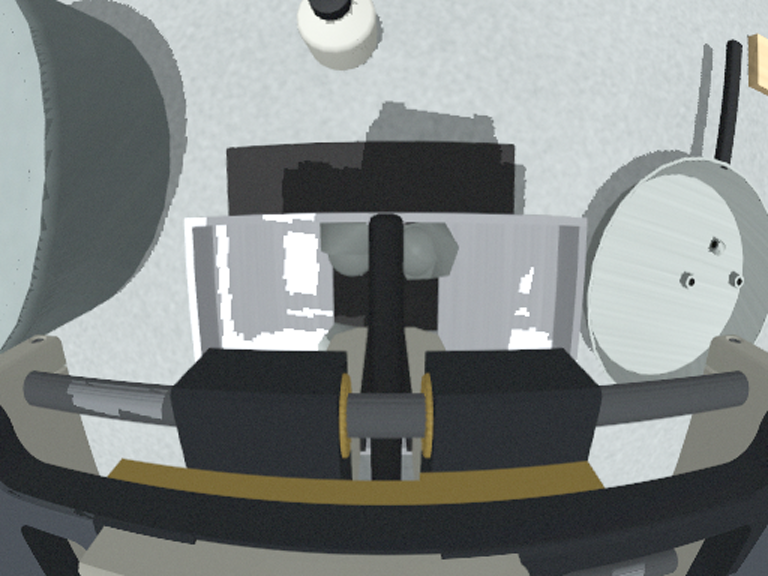

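The pan holds all three small nuts, at (690,281), (716,244) and (737,281), and the cap nuts sit at the slots. Setting the sieve down on the mat.

```bash

python3 -m crank '[[0.5,-0.4,1,0,0,0,0],[1,-0.8,3,0,0,0,0],[1.5,-1.2,5.5,0,0,0,0],[1.5,-1.2,8,0,0,0,0],[1.5,-1.2,10,0,0,0,0],[1.5,-1.2,11.5,0,0,0,0],[1.5,-1.2,12,0,0,0,0],[1.5,-1.2,12,0,0,0,0]]'
python3 -m crank '[[0,0,0,0,0,0,0],[0,0,0,0,0,0,0]]'
python3 g.py .508,.372,.061,7.5
```

```text
time_s: 42.15
ee_pos: [0.508, 0.3726, 0.0773]
orientation: [[0.991, 0.13, -0.001], [0.13, -0.991, -0.001], [-0.001, 0.001, -1.0]]
ft_force: [-0.1, 0.9, -3.9]
width: 0.125
grasp_force: 30.0
time_s: 42.35
ee_pos: [0.5085, 0.3732, 0.0792]
orientation: [[0.991, 0.131, 0.001], [0.131, -0.991, 0.001], [0.001, -0.001, -1.0]]
ft_force: [-0.4, 0.3, -4.7]
width: 0.128
grasp_force: 30.0
t 42.4 p [0.509 0.373 0.079] yaw 7.5 j7 -1.32 w 1.19 gf 30.0 F [-0.4  0.3 -4.7]
[-0.1, 0.1, 1.8, -0.0, -0.1, 0.0]
```

```bash

python3 -m crank '[[0,0,0.5,0,0,0,0],[0,0,1,0,0,0,0],[0,0,1.4,0,0,0,0],[0,0,1.7,0,0,0,0],[0,0,1.8,0,0,0,0],[0,0,1.8,0,0,0,0]]'
python3 g.py
```

```text
time_s: 42.95
ee_pos: [0.5075, 0.3733, 0.0636]
orientation: [[0.991, 0.13, -0.001], [0.13, -0.991, 0.004], [-0.001, -0.004, -1.0]]
ft_force: [-12.2, -2.9, 36.3]
width: 0.128
grasp_force: 30.0
t 43.0 p [0.507 0.373 0.064] yaw 7.5 j7 -1.3 w 1.19 gf 30.0 F [-12.2  -2.9  36.3]
```

```bash

python3 -m crank '[[0,0,-0.25,0,0,0,0],[0,0,-0.25,0,0,0,0]]'
python3 -m crank '[[0,0,0,0,0,0,3.5],[0,0,0,0,0,0,3.5],[0,0,0,0,0,0,3.5],[0,0,0,0,0,0,3.5],[0,0,-3,0,0,0,3.5],[0,0,-8,0,0,0,3.5],[0,0,-13,0,0,0,3.5],[-5,0,-18,0,0,0,3.5]]'
python3 -m crank '[[-3,5,-4,0,0,0,3.5],[-3,10,-6,0,0,0,3.5],[-3,15,-6,0,0,0,3.5],[-3,20,-6,0,0,0,3.5],[-3,24,-6,0,0,0,3.5],[-3,24,-6,0,0,0,3.5],[-3,24,-6,0,0,0,3.5]]'
python3 g.py
python3 - <<'E'
from h import *
t=viewer.grab_frame("top"); w=viewer.grab_frame("wrist")
o=np.zeros((600,800,3),np.uint8)
o[:,:400]=cv2.resize(t[125:275,60:160+0],(400,600),interpolation=cv2.INTER_CUBIC) if 0 else 0
a=cv2.resize(t[120:270,90:290],(800,600),interpolation=cv2.INTER_CUBIC); o[:]=a
b=cv2.resize(w[:200],(384,150)); o[450:,416:]=b
cv2.imwrite("pics/fin.png",o[:,:,::-1])
E
```

```text
time_s: 43.15
ee_pos: [0.5083, 0.3733, 0.0637]
orientation: [[0.991, 0.131, 0.001], [0.131, -0.991, 0.001], [0.001, -0.001, -1.0]]
ft_force: [-3.9, -0.6, 12.5]
width: 0.126
grasp_force: 30.0
time_s: 43.95
ee_pos: [0.4769, 0.368, 0.2314]
orientation: [[0.992, 0.128, 0.006], [0.128, -0.992, 0.001], [0.006, 0.0, -1.0]]
ft_force: [-0.5, 0.2, 0.6]
width: 0.377
grasp_force: 0.0
time_s: 44.65
ee_pos: [0.4747, 0.1246, 0.2885]
orientation: [[0.992, 0.126, 0.0], [0.126, -0.992, 0.001], [0.001, -0.001, -1.0]]
ft_force: [-0.3, 0.5, 0.2]
width: 0.376
grasp_force: 0.0
t 44.6 p [0.475 0.125 0.289] yaw 7.3 j7 -1.25 w 3.5 gf 0.0 F [-0.3  0.5  0.2]
```

View pics/fin.png

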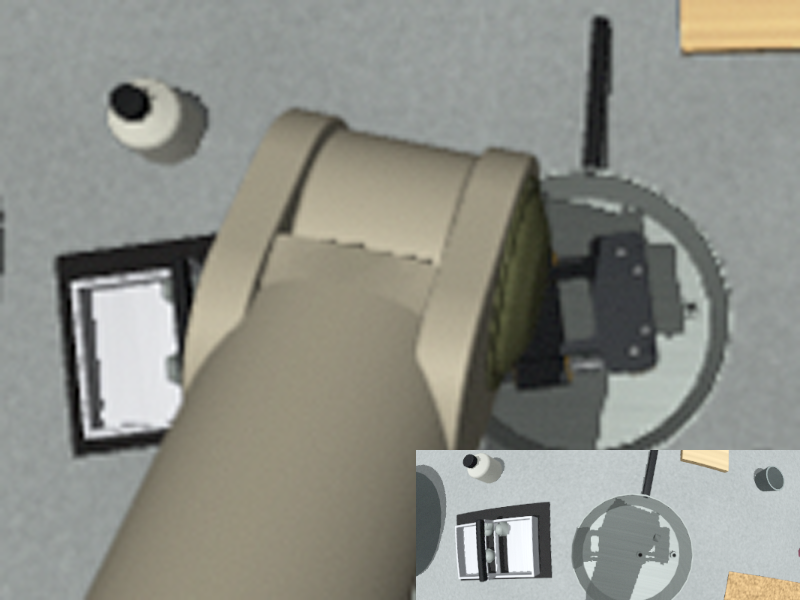

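```bash
python3 - <<'E'
from h import *
a=world("top",(90+595/4,120+165/4),.05);b=world("top",(90+601/4,120+20/4),.05);print("handle deg",np.degrees(np.arctan2(b[1]-a[1],b[0]-a[0])),a,b)
viewer.grab_frame("wrist")
for q,z in(("sieve",.042),("park_mat",.004)):
    for r in viewer.regions_of("wrist",q)[:1]:
        ys,xs=np.nonzero(r["region"]); w=np.array([world("wrist",p,z)[:2] for p in zip(xs,ys)])
        rr=cv2.minAreaRect((w*1000).astype(np.float32)); print(q,r["conf"],rr)
for r in viewer.search_frame("wrist","big0"): print("big",round(r["conf"],2),np.round(world("wrist",r["rect"][:2],.02),3)) if r["conf"]>.3 else 0
for r in viewer.search_frame("wrist","small0"): print("small",round(r["conf"],2),np.round(world("wrist",r["rect"][:2],.017),3)) if r["conf"]>.3 else 0
E
```

```text
handle deg -2.1626531392015873 [0.63259765 0.07551414 0.05      ] [0.74600478 0.0712315  0.05      ]Traceback (most recent call last):
  File "<stdin>", line 6, in <module>
  File "h.py", line 9, in world
    P=P or viewer.camera_params(cam); a=(uv[0]-P["cx"])/P["fx"]; b=(uv[1]-P["cy"])/P["fy"]
           ~~~~~~~~~~~~~~~~~~~~^^^^^
ValueError: time passes only in moves, steps and waits
```

```bash
python3 - <<'E'
from h import *
P=viewer.camera_params("wrist"); viewer.grab_frame("wrist")
for q,z in(("sieve",.042),("park_mat",.004)):
    for r in viewer.regions_of("wrist",q)[:1]:
        ys,xs=np.nonzero(r["region"]); w=np.array([world("wrist",p,z,P)[:2] for p in zip(xs,ys)])
        rr=cv2.minAreaRect((w*1000).astype(np.float32)); print(q,r["conf"],rr)
for q,z in(("big0",.03),("small0",.017)):
    for r in viewer.search_frame("wrist",q):
        if r["conf"]>.3: print(q,round(r["conf"],2),np.round(world("wrist",r["rect"][:2],z,P),3))
E
```

```text
sieve 0.87 ((498.1160888671875, 366.26495361328125), (131.73507690429688, 203.70811462402344), 9.204005241394043)
park_mat 0.78 ((509.3092041015625, 371.76220703125), (161.86212158203125, 239.07801818847656), 7.539076805114746)
big0 0.87 [0.54  0.354 0.03 ]
big0 0.55 [0.482 0.378 0.03 ]
big0 0.46 [0.535 0.385 0.03 ]
big0 0.33 [0.498 0.359 0.03 ]
small0 0.66 [ 0.53  -0.003  0.017]
```

```bash
python3 -c "
from bench import env; print(env.hand_in())"
```

```text
the job is handed in; nothing more can be done
None
```

I've handed the job in: the pan handle points to the back (within about 2°), all three small nuts are in the pan, and the sieve with the three cap nuts stands on the middle of the mat, done in about 45 s of robot time.

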